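# Load the serving cabinet with a layered rusk and latch its door

### The arm

A 7-joint arm with a two-finger parallel gripper is mounted at the origin on the work surface. World frame = base frame: x ahead of the robot, y to its left, z up, the work surface at z = 0. Lengths are in m, angles in degrees, forces in N, time in s.
With the tool pointing down it reaches from about 0.425 to 1.025 m from the base axis. Payload 3.6 kg.
Tool frame: the origin (TCP) lies on the front face of the gripper's body, between the roots of the fingers; the fingertips stand 73 mm ahead of it and the grasp point (between the pads) lies 54 mm ahead of it; z points along the fingers, y is the line along which they close (so a half turn about z gives the same grasp; the last joint's range is limited). The gripper opens to 85 mm and grips with 20 to 120 N. Pads are 22 mm wide; open, the fingers measure 114 mm over their backs; the gripper's body (76 mm by 85 mm) begins 54 mm behind the grasp point. The pads swing forward as they close: fully open they stand 13 mm farther back than shut.
Start: joints at [-70.617, 33.873, 2.773, 92.16, -1.908, 54.013, -1.931], TCP at [0.303, 0.658, 0.304] pointing down, gripper open.
Joint ranges: [-153.93, 153.93], [-27.13, 128.08], [-72.61, 78.16], [10.71, 143.7], [-87.88, 267.88], [4.46, 118.87], [-176.78, 176.78]. Speed limits (degrees/s): [147.25, 147.25, 180, 180, 180, 180, 180].

### API

Orientations are given as [roll, pitch, yaw] about the fixed x, y, z axes, in that order (R = Rz(yaw) Ry(pitch) Rx(roll)).
In Python, from rig import arm gives the robot as it stands.
- The arm moves only by the tool send_rows, never from a script. Its argument "targets" is a list of rows, each an object with "grip": the opening, from -1 (shut) to 1 (fully open); "translation": the shift along the tool's x, y, z in units of 0.25 m (1.0 is 0.25 m), a list of three; "spin": the turn about the tool's z in units of 90 degrees (1.0 is 90 degrees). In form: [{"grip": grip, "translation": [x, y, z], "spin": spin}, ...]. A call has 1 to 20 rows; each row is the pose to reach, as a shift and turn from the pose commanded when the call began, along the tool's axes at that moment; what a row does not reach only later rows make up. A row lasts 1/8 s, in which the tool goes at most 62.5 mm and 10.7 degrees, less where a joint would pass 70% of its speed; a pose out of reach is approached as far as the arm can. A call with a number of a shift or a turn outside -1 to 1 is refused whole. A call with a gripper value outside its range is refused whole. The fingers move at their own pace and stop on an object; "squeeze" is the grip in N (left out, the last holds). Time passes only in rows, so rows that repeat a pose let the fingers close. It gives the time, the measured TCP pose, the force, the opening and the grip force at its end, in the units of the state.
- arm.get_obs(): the state, without advancing time (a new reading comes with each control period).
- arm.snapshot(name): name is "side" or "top"; returns a dict with "img" (480x640x3 uint8, red, green, blue), "range_z" (480x640 float32, m along the optical axis (not along the pixel's ray), 0 where there is no reading), "mtx" (3x3 intrinsics, pixels), "cam_to_world" (4x4, takes a point from camera to world coordinates). Camera axes: x right, y down, z forward; pixel columns grow to the right and rows downward; lengths in m; the calibration is good to about 2 mm. A picture is of the moment at which its call begins.
- arm.finish_job(): hands the job in; it is judged then, once.
The state is a dict: "t": time; "joints": joint angles; "qvel": joint speeds; "effort": joint torques, N m; "ee_pos": TCP position; "ee_rot": TCP orientation; "wrist_force": force on the tool from outside, world axes, zero at the start; "moment": the same for the moment, N m; "grip_width": opening from 0.0 (shut) to 1.0 (fully open); "finger_force": force on a finger pad.
Only numpy, scipy, OpenCV 4.12 (cv2) and the standard library are available. Lean on these libraries where they do the work, as an engineer would, in place of code of your own. Each camera call takes 0.05 s, during which the arm holds its last target. There are 200 camera calls.

### The job

Pull the cabinet's tray right out and build one neat, centred stack on its plate: the larger rusk at the bottom, then every cheese slab on the table (in any order), then the smaller rusk on top. Then slide the loaded tray fully home and push the door shut until its latch snaps in. Leave the bottles, the bowl and the glass at the left where they stand.

Things in the scene. Friction and masses are not known exactly. Their poses are not given: they have to be found in the camera images.
- tray (a joint): Slide of the tray, m: 0 = fully in, 0.2 = pulled out to its stop (towards the cabinet's front, the robot). It moves freely against about 1.5 N of friction and stays where it is left.
- door (a joint): Hinge of the door, rad: 0 = shut, about 1.57 = standing straight out from the cabinet's front; stop at 2.05. Light friction; near shut a weak spring presses the door ajar again unless the latch has snapped in.
- latch (a joint): Sprung bevelled bolt on the inside of the door's free edge, m: 0 = fully out (also when snapped in behind the strike), up to 0.010 = pressed back. It meets the strike when the door is about 0.12 rad from shut, rides over it and snaps in below about 0.012 rad; this takes roughly 4 N pushed near the door's free edge.
- cabinet: Low steel cabinet, 260 wide (y), 260 deep (x), 128 high, fixed, open in front. Origin at table height, middle of the front opening; x points into the cabinet (away from the robot), y to its left. Roof 7 thick, its front edge has a hand notch 150 wide, 60 deep in the middle, so fingers can follow the tray's bar all the way in from above. Floor 6, side walls 15 thick.
- tray_bar (a point): Middle of the tray's upright wire handle: an inverted U of 8 mm round bar across the tray's front edge, its top bar 90 mm wide along the cabinet's y, axis 85 mm above the table. Axes as the cabinet's. With the tray fully in, this bar is 17 mm inside the front opening.
- plate_centre (a point): Centre of the top face of the round blue plate (110 mm across, top 20 mm above the table, fixed on the tray); axes as the cabinet's. It lies 68 mm behind the handle bar.
- door_hinge (a point): Point on the door's vertical hinge axis at the height of the door's top edge (124 above the table), at the left end (+y of the cabinet) of the front. Turns with the door: its -y axis points along the door to the free edge, its -x axis out of the door's outer face.
- door_edge (a point): Outer top corner of the door at its free edge, 252 from the hinge axis. The door is a glazed frame 252 wide, 118 high, 12 thick (outer face 6 mm outside the hinge axis), its lower edge 6 above the table, with a black ledge 12 thick on the outer face between 233 and 243 mm from the hinge, 35 to 95 above the table.
- base_rusk: The larger round rusk (hard brown bread): flat disc 68 across, 20 thick. Origin at the disc's centre, z along its axis; either face may be up. 60 g or so.
- cheese1: Round slab of hard pale cheese: flat disc 62 across, 12 thick; two to four of these four are present. Origin at the disc's centre, z along its axis; either face may be up. 45 g or so.
- cheese2: Round slab of hard pale cheese: flat disc 62 across, 12 thick; two to four of these four are present. Origin at the disc's centre, z along its axis; either face may be up. 45 g or so.
- cheese3: Round slab of hard pale cheese: flat disc 62 across, 12 thick; two to four of these four are present. Origin at the disc's centre, z along its axis; either face may be up. 45 g or so.
- cheese4: Round slab of hard pale cheese: flat disc 62 across, 12 thick; two to four of these four are present. Origin at the disc's centre, z along its axis; either face may be up. 45 g or so.
- top_rusk: The smaller round rusk: flat disc 54 across, 14 thick. Origin at the disc's centre, z along its axis; either face may be up. 30 g or so.
- glass_a: Small tasting glass standing among the discs, 48 across, 50 high; not part of the job (it may be shifted if it is in the way). Origin in the centre of its underside.
- glass_b: As glass_a; another one among the discs.
- glass_c: As glass_a; stands at the left of the table.
- oil_dark: Dark oil bottle, 64 across, 250 high, at the back right; bystander. Origin in the centre of its underside.
- oil_amber: Amber oil bottle, 72 across, 220 high, at the back right; bystander. Origin in the centre of its underside.
- bowl: Blue bowl, 110 across, 50 high, at the back right; bystander. Origin in the centre of its underside.
Things that resemble listed ones, but are neither listed nor needed, are in the scene too. Leave any blue look-alike of the cheese4 alone.

How it is judged (in metres and radians):
On the way, in this order (a step that is already met when the one before it is completed fails the run):
1. the tray is pulled right out (within 15 mm of its stop) (value of joint tray above 0.185 m), for 0.2 s.
2. the larger rusk lies flat and centred on the plate (horizontal distance between base_rusk and plate_centre below 0.012 m and angle between the z axis of base_rusk and the z axis of plate_centre, either way round below 0.12 rad and z of base_rusk in the frame of plate_centre below 0.015 m), for 0.2 s.
3. every cheese slab present lies flat and centred on the larger rusk (all of step 2 and horizontal distance between each of cheese1, cheese2, cheese3, cheese4 and plate_centre below 0.012 m and angle between the z axis of each of cheese1, cheese2, cheese3, cheese4 and the z axis of plate_centre, either way round below 0.12 rad and z of cheese1 in the frame of plate_centre between 0.021 and 0.068 m and z of cheese2 in the frame of plate_centre between 0.021 and 0.068 m and z of cheese3 in the frame of plate_centre between 0.021 and 0.068 m and z of cheese4 in the frame of plate_centre between 0.021 and 0.068 m), for 0.2 s.
4. the smaller rusk lies flat and centred on top (all of step 3 and horizontal distance between top_rusk and plate_centre below 0.012 m and angle between the z axis of top_rusk and the z axis of plate_centre, either way round below 0.12 rad and ((angle between cheese1's own z axis and vertical below 0.5 rad and z of top_rusk in the frame of cheese1 above 0.008 m) or (angle between cheese1's own z axis and vertical above 2.6 rad and z of top_rusk in the frame of cheese1 below -0.008 m)) and ((angle between cheese2's own z axis and vertical below 0.5 rad and z of top_rusk in the frame of cheese2 above 0.008 m) or (angle between cheese2's own z axis and vertical above 2.6 rad and z of top_rusk in the frame of cheese2 below -0.008 m)) and ((angle between cheese3's own z axis and vertical below 0.5 rad and z of top_rusk in the frame of cheese3 above 0.008 m) or (angle between cheese3's own z axis and vertical above 2.6 rad and z of top_rusk in the frame of cheese3 below -0.008 m)) and ((angle between cheese4's own z axis and vertical below 0.5 rad and z of top_rusk in the frame of cheese4 above 0.008 m) or (angle between cheese4's own z axis and vertical above 2.6 rad and z of top_rusk in the frame of cheese4 below -0.008 m)) and z of top_rusk in the frame of plate_centre below 0.081 m), for 0.2 s.
5. the tray is fully home with the stack (all of step 4 and value of joint tray below 0.008 m), for 0.2 s.
6. the door is shut and the latch has snapped in (value of joint door below 0.03 rad and value of joint latch below 0.002 m), for 0.2 s.
At the end, for the whole second after the job is handed in: The tray is within 8 mm of fully in; the door is within 0.03 rad of shut with its bolt out (within 2 mm); the larger rusk lies on the plate, every cheese slab present above it and the smaller rusk above them all, each within 12 mm of the plate's centre, level within 0.12 rad and at rest (all of step 5 and all of step 6 and linear speed of each of base_rusk, cheese1, cheese2, cheese3, cheese4, top_rusk below 0.02 m/s); the robot touches nothing.
It fails at once if the glass at the left is shoved more than 30 mm or knocked over (distance of glass_c from where it was at the start of the episode above 0.03 m or angle between glass_c's own z axis and vertical above 0.5 rad).
It fails at once if an oil bottle is shoved more than 30 mm or knocked over (distance of any of oil_dark, oil_amber from where it was at the start of the episode above 0.03 m or angle between any of oil_dark, oil_amber's own z axis and vertical above 0.5 rad).
It fails at once if the bowl is shoved more than 30 mm or knocked over (distance of bowl from where it was at the start of the episode above 0.03 m or angle between bowl's own z axis and vertical above 0.5 rad).
Of cheese1, cheese2, cheese3, cheese4 only 2 to 4 are there at a start; the rules pass over those that are not, and their reading is None.
At some moment in a run one of glass_a, glass_b may be knocked a few centimetres aside while the robot is not near it.
Once in a run the grip may slacken for a moment while it holds something.
It also fails if it takes over 210 s, if anything falls off the work surface, if the arm or the gripper's body presses on something with over 40 N, if the wrist force passes 120 N, or if a joint passes its speed limit or range.

## Working session

There is one attempt and no reset: what is moved stays moved. The work goes in short steps, Python scripts to look and compute and a tool call to move; the robot and the scene stay as the last step left them, time stands still between calls to the robot, and variables do not carry over. Pictures are saved under pics/ and viewed, at most 14 in all, crops included, and the job is handed in when it is done.

Besides the shell and the picture viewer there is one more tool, called after ">>>" as name(argument=value, ...) on one line, values as JSON. send_rows: Moves the arm, as the interface text tells. Its arguments: {"type":"object","properties":{"targets":{"type":"array","items":{"type":"object","properties":{"grip":{"type":"number"},"translation":{"type":"array","items":{"type":"number"}},"spin":{"type":"number"}}}},"squeeze":{"type":"number"}},"required":["targets"]}

```bash
mkdir -p pics; ls; cat > h.py <<'E'
import numpy as np, cv2
from rig import arm
def snap(n,tag):
    s=arm.snapshot(n); cv2.imwrite(f'pics/{tag}.png',s['img'][:,:,::-1]); np.savez(f'pics/{tag}.npz',**s); return s
def load(tag): return dict(np.load(f'pics/{tag}.npz'))
def ray(s,u,v):
    d=np.linalg.inv(s['mtx'])@np.array([u,v,1.]); M=s['cam_to_world']; return M[:3,3],M[:3,:3]@d
def plane(s,u,v,z):
    o,d=ray(s,u,v); return o+d*(z-o[2])/d[2]
def cloud(s):
    v,u=np.mgrid[:480,:640]; z=s['range_z']; d=np.stack([u,v,np.ones_like(u)],-1)@np.linalg.inv(s['mtx']).T
    return (d*z[...,None])@s['cam_to_world'][:3,:3].T+s['cam_to_world'][:3,3]
E
python3 - <<'E'
from h import *
np.set_printoptions(precision=3,suppress=True)
for n in('side','top'):
    s=snap(n,n+'0'); print(n,s['mtx'],s['cam_to_world'])
print(arm.get_obs())
E
```

```text
pics
side [[482.208   0.    323.362]
 [  0.    482.208 233.898]
 [  0.      0.      1.   ]] [[ 0.8   -0.395  0.451 -0.07 ]
 [-0.6   -0.54   0.59  -0.861]
 [ 0.011 -0.743 -0.669  1.073]
 [ 0.     0.     0.     1.   ]]
top [[494.732   0.    325.005]
 [  0.    494.732 237.994]
 [  0.      0.      1.   ]] [[-0.004 -0.984  0.177  0.353]
 [-1.     0.004  0.004 -0.027]
 [-0.005 -0.177 -0.984  1.216]
 [ 0.     0.     0.     1.   ]]
{'t': 0.1, 'joints': array([-70.616,  33.92 ,   2.768,  92.229,  -1.909,  54.013,  -1.93 ]), 'qvel': array([ 0.07 , -0.101, -0.055, -0.1  ,  0.036,  0.04 , -0.01 ]), 'effort': array([  0.005, -55.   ,   1.553, -19.882,   0.01 ,   0.004,  -0.   ]), 'ee_pos': array([0.303, 0.658, 0.303]), 'ee_rot': array([-179.884,    0.006,  155.264]), 'wrist_force': array([ 0.877,  0.461, -0.752]), 'moment': array([-0.039,  0.008,  0.029]), 'finger_force': 0.0, 'grip_width': 0.9970707562007648}
```

View pics/top0.png

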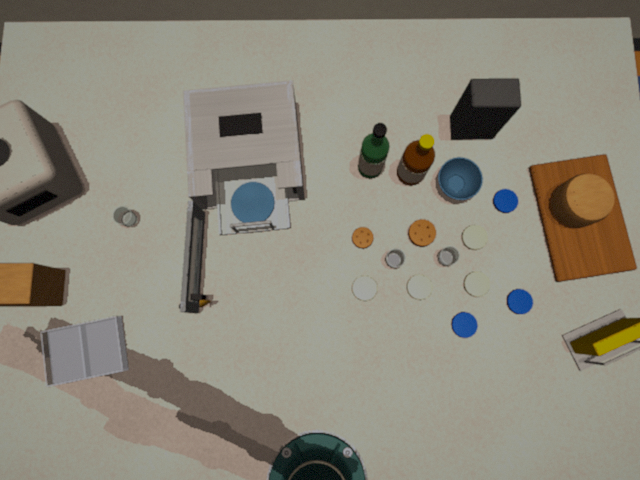

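View pics/side0.png

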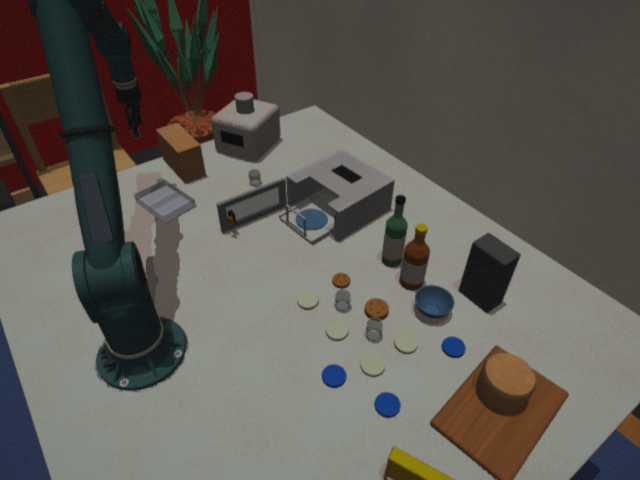

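The top view shows the tray partly out, with its bar at about (253,226). The door is open, running from (195,200) to (190,310). The four cheeses are at (364,288), (418,287), (474,237) and (475,284). The larger rusk is at (422,233), the smaller at (362,237), and the glasses at (395,259) and (448,257). The side view agrees. The blue discs are look-alikes, so I'll leave them alone.

```bash
cat >> h.py <<'E'
def blobs(s,mask,amin=120,amax=1500):
    n,l,st,c=cv2.connectedComponentsWithStats(mask.astype(np.uint8)); return [(c[i],st[i]) for i in range(1,n) if amin<st[i,4]<amax]
def tri(s1,p1,s2,p2):
    o1,d1=ray(s1,*p1);o2,d2=ray(s2,*p2); d1/=np.linalg.norm(d1);d2/=np.linalg.norm(d2)
    t=np.linalg.lstsq(np.stack([d1,-d2],1),o2-o1,rcond=None)[0]; a=o1+t[0]*d1;b=o2+t[1]*d2
    return (a+b)/2,np.linalg.norm(a-b)
E
cat > disc.py <<'E'
from h import *
np.set_printoptions(precision=4,suppress=True)
def masks(s):
    h=cv2.cvtColor(s['img'],cv2.COLOR_RGB2HSV).astype(int); C=cloud(s); H,S,V=h[...,0],h[...,1],h[...,2]
    ws=(C[...,0]>.25)&(C[...,0]<.95)&(C[...,1]<0)&(C[...,1]>-.6)&(C[...,2]<.1)
    rusk=ws&(H<16)&(S>120)&(V>90)
    k=np.ones((5,5),np.uint8)
    rusk=cv2.morphologyEx(rusk.astype(np.uint8),cv2.MORPH_CLOSE,k)
    ch=ws&(C[...,2]>.007)&(S<90)&(V>100)&(C[...,2]<.03)
    ch=cv2.morphologyEx(ch.astype(np.uint8),cv2.MORPH_OPEN,np.ones((3,3),np.uint8))
    return rusk,ch,C
if __name__=='__main__':
    S={n:load(n+'0') for n in('top','side')}
    out={}
    for n,s in S.items():
        r,c,C=masks(s)
        for k,m in(('rusk',r),('ch',c)):
            out[n,k]=[]
            for cc,st in blobs(s,m):
                z=np.median(C[...,2][int(cc[1])-2:int(cc[1])+3,int(cc[0])-2:int(cc[0])+3]); w=plane(s,*cc,z)
                out[n,k].append((cc,w)); print(n,k,cc,st[2:],w)
    for k in('rusk','ch'):
        for c1,w1 in out['top',k]:
            L=[(np.linalg.norm(w1-w2),c2) for c2,w2 in out['side',k] for c2,w2 in [(c2,w2)]]
            if L and min(L,key=lambda a:a[0])[0]<.02:
                print('TRI',k,*tri(S['top'],c1,S['side'],min(L,key=lambda a:a[0])[1]))
    s=S['top']; C=cloud(s); Z=C[...,2]
    m=(Z>.118)&(Z<.138)&(C[...,0]>.4)&(C[...,1]>.0)&(C[...,1]<.6)
    for cc,st in blobs(s,m,60,50000):
        pass
    n,l,st,c=cv2.connectedComponentsWithStats(m.astype(np.uint8))
    for i in range(1,n):
        if st[i,4]>60:
            P=C[l==i]; print('high',c[i],st[i],np.median(P[:,2]),cv2.minAreaRect(P[:,:2].astype(np.float32)),cv2.boxPoints(cv2.minAreaRect(P[:,:2].astype(np.float32))))
    # plate
    for n,s in S.items():
        h=cv2.cvtColor(s['img'],cv2.COLOR_RGB2HSV).astype(int);C=cloud(s)
        m=(h[...,0]>95)&(h[...,0]<115)&(h[...,1]>90)&(C[...,1]>0.05)&(C[...,1]<.4)&(C[...,0]>.4)&(C[...,2]<.05)
        for cc,st in blobs(s,m,200,5000): print('plate',n,cc,st,plane(s,*cc,.02),np.median(C[...,2][m]))
    bar=(Z>.07)&(Z<.1)
    C=cloud(S['top']);m=(C[...,2]>.065)&(C[...,2]<.1)&(C[...,0]>.55)&(C[...,0]<.75)&(C[...,1]>.05)&(C[...,1]<.25)
    print('bar',C[m].mean(0),C[m].min(0),C[m].max(0),m.sum())
    v,u=np.mgrid[:480,:640]; print(u[m].mean(),v[m].mean(),u[m].min(),u[m].max())
E
python3 disc.py
```

```text
top rusk [421.9076 232.3388] [ 27  26 552] [ 0.5808 -0.2602  0.021 ]
top rusk [362.1813 237.2661] [ 21  21 342] [ 0.5705 -0.1138  0.0135]
top ch [474.7075 236.3742] [ 25  24 465] [ 0.5717 -0.3917  0.0128]
top ch [476.8458 283.1542] [ 25  25 506] [ 0.4562 -0.3903  0.0127]
top ch [364.7535 287.0922] [ 25  25 499] [ 0.4477 -0.1181  0.0123]
top ch [419.7149 285.9837] [ 26  25 491] [ 0.4499 -0.2515  0.0126]
side rusk [340.795  279.3416] [ 17  12 161] [ 0.5654 -0.1184  0.0132]
side rusk [376.3249 307.3312] [ 23  18 317] [ 0.5762 -0.2645  0.0192]
side rusk [463.6353 390.2198] [ 74  78 787] [ 0.5777 -0.5807  0.0163]
side ch [307.1769 298.8885] [ 21  16 260] [ 0.442  -0.1193  0.0112]
side ch [336.7161 329.3   ] [ 22  19 310] [ 0.4443 -0.2536  0.0114]
side ch [405.9405 341.9494] [ 23  19 336] [ 0.5668 -0.394   0.0106]
side ch [372.7181 364.0745] [ 24  21 376] [ 0.4515 -0.3926  0.0108]
TRI rusk [ 0.5814 -0.2612  0.0127] 0.0023675969486437916
TRI rusk [ 0.5708 -0.1138  0.0061] 0.0023357237922709147
TRI ch [ 0.5713 -0.3927  0.0061] 0.0036528323450006617
TRI ch [ 0.4553 -0.3913  0.0064] 0.00336325
[... 474 characters left out ...]
5173), (0.05266967788338661, 0.01373806782066822), 1.8179484605789185) [[0.6801 0.5982]
 [0.6805 0.5845]
 [0.7331 0.5862]
 [0.7327 0.5999]]
high [187.0684 253.0541] [181 200  14 106 629] 0.12450358580622001 ((0.5201638340950012, 0.286355197429657), (0.013958674855530262, 0.2383507788181305), 88.4625473022461) [[0.4008 0.2826]
 [0.6391 0.2762]
 [0.6395 0.2901]
 [0.4012 0.2965]]
plate top [252.247  202.2477] [ 232  183   42   39 1320] [0.6592 0.159  0.02  ] 0.021061466838273257
plate side [314.2125 218.6431] [301 210  26  19 367] [0.6614 0.1479 0.02  ] 0.018731424090627558
bar [0.5953 0.1467 0.0875] [0.5843 0.0504 0.0651] [0.6763 0.1989 0.0964] 161
252.53416149068323 221.67080745341616 230 294
```

```bash
cat > go.py <<'E'
# usage: go.py x y z yaw  [x y z yaw ...] : rows relative to the pose now
import sys; from h import *
def rows(T,o=None):
    o=o or arm.get_obs(); p=np.array(o['ee_pos']); y0=np.deg2rad(o['ee_rot'][2])
    R=np.array([[np.cos(y0),np.sin(y0),0],[np.sin(y0),-np.cos(y0),0],[0,0,-1]])
    for x,y,z,yaw in T:
        d=R.T@(np.array([x,y,z])-p)/.25; sp=-((yaw-o['ee_rot'][2]+90)%180-90)/90
        print('row',d.round(3),'spin',round(sp,3))
if __name__=='__main__':
    a=np.array(sys.argv[1:],float).reshape(-1,4); o=arm.get_obs(); print(np.round(o['ee_pos'],4),np.round(o['ee_rot'],2),np.round(o['wrist_force'],1),o['grip_width'],o['finger_force'],o['t'],np.round(o['joints'][-1])); rows(a,o)
E
python3 go.py 0.44 0.4 0.3 95.4
```

```text
[0.3032 0.6579 0.3029] [-1.7988e+02  1.0000e-02  1.5526e+02] [ 0.9  0.5 -0.8] 0.9970707562007648 0.0 0.1 -2.0
row [-0.929 -0.708  0.011] spin 0.665
```

>>> send_rows(targets=[{"grip": 1, "translation": [-0.93, -0.708, 0.011], "spin": 0.665}, {"grip": 1, "translation": [-0.93, -0.708, 0.011], "spin": 0.665}, {"grip": 1, "translation": [-0.93, -0.708, 0.011], "spin": 0.665}, {"grip": 1, "translation": [-0.93, -0.708, 0.011], "spin": 0.665}, {"grip": 1, "translation": [-0.93, -0.708, 0.011], "spin": 0.665}, {"grip": 1, "translation": [-0.93, -0.708, 0.011], "spin": 0.665}, {"grip": 1, "translation": [-0.93, -0.708, 0.011], "spin": 0.665}, {"grip": 1, "translation": [-0.93, -0.708, 0.011], "spin": 0.665}], squeeze=30)

```text
t: 1.1
ee_pos: [0.4398, 0.4013, 0.3009]
ee_rot: [-180.0, -0.0, 95.6]
wrist_force: [0.1, 0.3, -0.0]
grip_width: 1.002
finger_force: 0.0
```

```bash
python3 go.py 0.5914 0.1522 0.24 95.4 0.5914 0.1522 0.139 95.4
```

```text
[0.4398 0.4013 0.3009] [-1.7997e+02 -1.0000e-02  9.5600e+01] [ 0.1  0.3 -0. ] 1.0018752567357025 0.0 1.1 -29.0
row [-1.051  0.506  0.244] spin 0.002
row [-1.051  0.506  0.648] spin 0.002
```

>>> send_rows(targets=[{"grip": 1, "translation": [-1.0, 0.506, 0.244], "spin": 0}, {"grip": 1, "translation": [-1.0, 0.506, 0.244], "spin": 0}, {"grip": 1, "translation": [-1.0, 0.506, 0.244], "spin": 0}, {"grip": 1, "translation": [-1.0, 0.506, 0.244], "spin": 0}, {"grip": 1, "translation": [-1.0, 0.506, 0.244], "spin": 0}, {"grip": 1, "translation": [-1.0, 0.506, 0.244], "spin": 0}, {"grip": 1, "translation": [-1.0, 0.506, 0.648], "spin": 0}, {"grip": 1, "translation": [-1.0, 0.506, 0.648], "spin": 0}, {"grip": 1, "translation": [-1.0, 0.506, 0.648], "spin": 0}, {"grip": 1, "translation": [-1.0, 0.506, 0.648], "spin": 0}, {"grip": -1, "translation": [-1.0, 0.506, 0.648], "spin": 0}, {"grip": -1, "translation": [-1.0, 0.506, 0.648], "spin": 0}, {"grip": -1, "translation": [-1.0, 0.506, 0.648], "spin": 0}, {"grip": -1, "translation": [-1.0, 0.506, 0.648], "spin": 0}, {"grip": -1, "translation": [-1.0, 0.506, 0.648], "spin": 0}, {"grip": -1, "translation": [-1.0, 0.506, 0.648], "spin": 0}])

```text
t: 3.1
ee_pos: [0.5901, 0.1634, 0.1394]
ee_rot: [180.0, -0.0, 95.4]
wrist_force: [-0.6, 0.4, 3.3]
grip_width: 0.078
finger_force: 29.4
```

```bash
python3 go.py 0.477 0.155 0.139 95.4; python3 -c "
from h import *
snap('top','top1')"
```

```text
[0.5901 0.1634 0.1394] [ 1.800e+02 -1.000e-02  9.541e+01] [-0.6  0.4  3.3] 0.07826078977177535 29.370296001434326 3.1 3.0
row [ 0.009 -0.453  0.002] spin 0.0
```

View pics/top1.png

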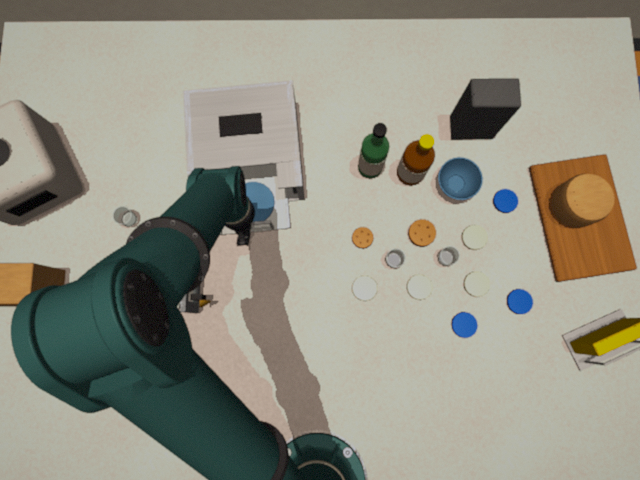

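The bar is gripped: the opening is about 7 mm and the finger force 29 N. Now I pull the tray.

>>> send_rows(targets=[{"grip": -1, "translation": [0, -0.06, 0], "spin": 0}, {"grip": -1, "translation": [0, -0.13, 0], "spin": 0}, {"grip": -1, "translation": [0, -0.2, 0], "spin": 0}, {"grip": -1, "translation": [0, -0.27, 0], "spin": 0}, {"grip": -1, "translation": [0, -0.34, 0], "spin": 0}, {"grip": -1, "translation": [0, -0.4, 0], "spin": 0}, {"grip": -1, "translation": [0, -0.43, 0], "spin": 0}, {"grip": -1, "translation": [0, -0.45, 0], "spin": 0}, {"grip": -1, "translation": [0, -0.465, 0], "spin": 0}, {"grip": -1, "translation": [0, -0.475, 0], "spin": 0}, {"grip": -1, "translation": [0, -0.48, 0], "spin": 0}, {"grip": -1, "translation": [0, -0.48, 0], "spin": 0}, {"grip": -1, "translation": [0, -0.48, 0], "spin": 0}])

```text
t: 4.78
ee_pos: [0.4742, 0.1526, 0.1394]
ee_rot: [179.5, -0.0, 95.4]
wrist_force: [6.4, 1.0, -0.5]
grip_width: 0.078
finger_force: 29.9
```

```bash
python3 go.py 0.4742 0.1526 0.25 95.4 0.579 0 0.25 95.4 
```

```text
[0.4742 0.1526 0.1394] [ 1.7955e+02 -1.0000e-02  9.5380e+01] [ 6.4  1.  -0.5] 0.07752699242389001 29.909304678440094 4.775 2.0
row [ 0.     0.    -0.442] spin -0.0
row [-0.647  0.36  -0.442] spin -0.0
```

>>> send_rows(targets=[{"grip": -0.3, "translation": [0, 0.016, 0], "spin": 0}, {"grip": -0.3, "translation": [0, 0.016, 0], "spin": 0}, {"grip": 0, "translation": [0, 0.016, 0], "spin": 0}, {"grip": 0, "translation": [0, 0.016, -0.15], "spin": 0}, {"grip": 0, "translation": [0, 0.016, -0.3], "spin": 0}, {"grip": 1, "translation": [0, 0, -0.442], "spin": 0}, {"grip": 1, "translation": [-0.64, 0.36, -0.442], "spin": 1}, {"grip": 1, "translation": [-0.64, 0.36, -0.442], "spin": 1}, {"grip": 1, "translation": [-0.64, 0.36, -0.442], "spin": 1}, {"grip": 1, "translation": [-0.64, 0.36, -0.442], "spin": 1}, {"grip": 1, "translation": [-0.64, 0.36, -0.442], "spin": 1}, {"grip": 1, "translation": [-0.64, 0.36, -0.442], "spin": 1}, {"grip": 1, "translation": [-0.64, 0.36, -0.442], "spin": 1}, {"grip": 1, "translation": [-0.64, 0.36, -0.442], "spin": 1}, {"grip": 1, "translation": [-0.64, 0.36, -0.442], "spin": 1}, {"grip": 1, "translation": [-0.64, 0.36, -0.442], "spin": 1}, {"grip": 1, "translation": [-0.64, 0.36, -0.442], "spin": 1}])

```text
t: 6.9
ee_pos: [0.5748, 0.0015, 0.2494]
ee_rot: [-180.0, 0.0, 5.5]
wrist_force: [0.1, -1.2, -0.2]
grip_width: 0.999
finger_force: 0.0
```

```bash
python3 go.py 0.579 -0.262 0.25 5.4  0.579 -0.262 0.075 5.4; python3 -c "
from h import *
s=snap('top','top2');C=cloud(s)
h=cv2.cvtColor(s['img'],cv2.COLOR_RGB2HSV).astype(int)
for n in('top','side'):
  if n=='side': s=snap('side','side2');C=cloud(s);h=cv2.cvtColor(s['img'],cv2.COLOR_RGB2HSV).astype(int)
  m=(h[...,0]>95)&(h[...,0]<115)&(h[...,1]>90)&(C[...,1]>0.05)&(C[...,1]<.4)&(C[...,0]>.4)&(C[...,2]<.05)
  n_,l,st,c=cv2.connectedComponentsWithStats(m.astype(np.uint8))
  i=1+st[1:,4].argmax(); P=np.argwhere(l==i)[:,::-1]; hull=cv2.convexHull(P.astype(np.int32)); e=cv2.fitEllipse(hull)
  print(n,st[i],c[i],e,plane(s,*c[i],.02),plane(s,*e[0],.02),np.median(C[l==i][:,2]))
"
```

```text
[0.5748 0.0015 0.2494] [-1.7998e+02  5.0000e-02  5.4700e+00] [ 0.1 -1.2 -0.2] 0.9992429746149653 0.0 6.9 -54.0
row [-0.084  1.051 -0.002] spin 0.001
row [-0.084  1.051  0.698] spin 0.001
top [266 256  10  11  17] [271.         261.11764706] ((272.4717102050781, 259.54718017578125), (1.389626383781433, 19.295921325683594), 43.683780670166016) [0.51123765 0.10989503 0.02      ] [0.51508304 0.10636415 0.02      ] 0.021072217827752926
side [272 224  29  21 438] [286.80365297 233.64611872] ((284.6408386230469, 234.08673095703125), (21.116411209106445, 31.21392822265625), 86.39688110351562) [0.54462523 0.13936771 0.02      ] [0.5377527  0.14173538 0.02      ] 0.018918513772920753
```

View pics/side2.png

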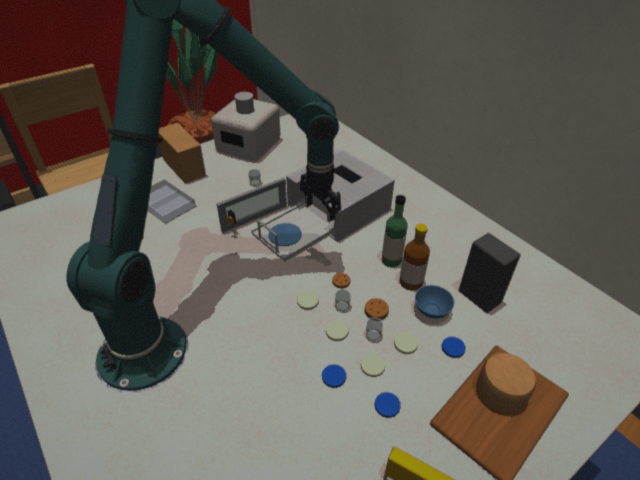

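The side view shows the tray fully out, with the plate centre at about (285,234). All the discs and glasses are undisturbed. Next is the larger rusk.

>>> send_rows(targets=[{"grip": 1, "translation": [-0.04, 0.25, 0], "spin": 0}, {"grip": 1, "translation": [-0.08, 0.5, 0], "spin": 0}, {"grip": 1, "translation": [-0.084, 0.75, 0.1], "spin": 0}, {"grip": 1, "translation": [-0.084, 0.95, 0.2], "spin": 0}, {"grip": 1, "translation": [-0.084, 0.95, 0.2], "spin": 0}, {"grip": 1, "translation": [-0.084, 0.95, 0.2], "spin": 0}])

```text
t: 7.75
ee_pos: [0.5765, -0.2371, 0.1995]
ee_rot: [-179.9, 0.0, 5.4]
wrist_force: [-0.0, 0.4, -0.5]
grip_width: 0.997
finger_force: 0.0
```

```bash
python3 go.py 0.579 -0.262 0.075 5.4; cat > plate.py <<'E'
from h import *
import sys
def plate(tag):
  for n in('top','side'):
    s=snap(n,n+tag);C=cloud(s);h=cv2.cvtColor(s['img'],cv2.COLOR_RGB2HSV).astype(int)
    m=(h[...,0]>95)&(h[...,0]<115)&(h[...,1]>90)&(C[...,1]>0.05)&(C[...,1]<.25)&(C[...,0]>.4)&(C[...,0]<.66)&(C[...,2]<.05)
    P=np.argwhere(m)[:,::-1].astype(np.int32); e=cv2.fitEllipse(cv2.convexHull(P)); print(n,len(P),np.round(e[0],1),np.round(e[1],1),plane(s,*e[0],.02).round(4),np.median(C[m][:,2]))
plate(sys.argv[1])
E
python3 plate.py 3
```

```text
[ 0.5765 -0.2371  0.1995] [-1.7994e+02  2.0000e-02  5.3700e+00] [-0.   0.4 -0.5] 0.9973196689065748 0.0 7.75 -31.0
row [0.001 0.1   0.498] spin -0.0Traceback (most recent call last):
  File "plate.py", line 8, in <module>
    plate(sys.argv[1])
    ~~~~~^^^^^^^^^^^^^
  File "plate.py", line 7, in plate
    P=np.argwhere(m)[:,::-1].astype(np.int32); e=cv2.fitEllipse(cv2.convexHull(P)); print(n,len(P),np.round(e[0],1),np.round(e[1],1),plane(s,*e[0],.02).round(4),np.median(C[m][:,2]))
                                                 ~~~~~~~~~~~~~~^^^^^^^^^^^^^^^^^^^
cv2.error: OpenCV(4.12.0) /io/opencv/modules/imgproc/src/shapedescr.cpp:356: error: (-215:Assertion failed) n >= 0 && (depth == CV_32F || depth == CV_32S) in function 'fitEllipseNoDirect'
```

>>> send_rows(targets=[{"grip": 1, "translation": [0.001, 0.1, 0.2], "spin": 0}, {"grip": 1, "translation": [0.001, 0.1, 0.35], "spin": 0}, {"grip": 1, "translation": [0.001, 0.1, 0.45], "spin": 0}, {"grip": 1, "translation": [0.001, 0.1, 0.498], "spin": 0}, {"grip": 1, "translation": [0.001, 0.1, 0.498], "spin": 0}, {"grip": -1, "translation": [0.001, 0.1, 0.498], "spin": 0}, {"grip": -1, "translation": [0.001, 0.1, 0.498], "spin": 0}, {"grip": -1, "translation": [0.001, 0.1, 0.498], "spin": 0}, {"grip": -1, "translation": [0.001, 0.1, 0.498], "spin": 0}, {"grip": -1, "translation": [0.001, 0.1, 0.498], "spin": 0}])

```text
t: 9.05
ee_pos: [0.5802, -0.262, 0.0769]
ee_rot: [180.0, -0.1, 5.4]
wrist_force: [-0.7, 2.7, 6.2]
grip_width: 0.778
finger_force: 33.4
```

```bash
python3 go.py 0.543 0.1477 0.18 5.4; python3 - <<'E'
from h import *
a=[]
for n in('top','side'):
    s=snap(n,n+'4'); u,v=((380,330),(300,300))[n=='side'],0
s=load('side4');t=load('top4')
im=np.hstack([cv2.resize(t['img'][170:300,340:500],None,fx=2.4,fy=2.4),cv2.resize(s['img'][240:370,290:450],None,fx=2.4,fy=2.4)])
cv2.imwrite('pics/c4.png',im[:,:,::-1])
E
```

```text
[ 0.5802 -0.262   0.0769] [ 1.7999e+02 -1.4000e-01  5.4300e+00] [-0.7  2.7  6.2] 0.778458871571975 33.44485580921173 9.05 -23.0
row [ 0.007 -1.645 -0.413] spin 0.0
```

View pics/c4.png

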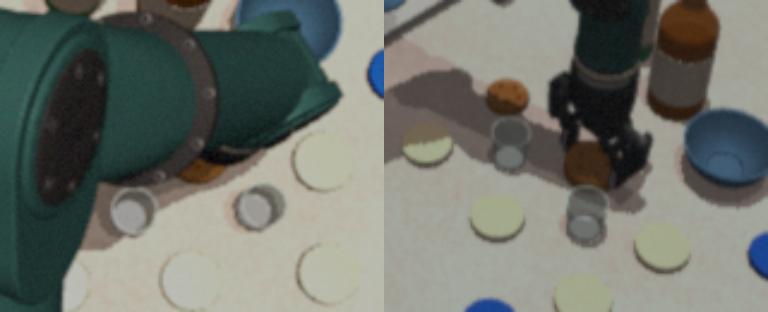

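The rusk is held at an opening of 66 mm. The tips touch the table at TCP z≈0.077, which gives me the reference height. Now I carry it over.

>>> send_rows(targets=[{"grip": -1, "translation": [0, 0, -0.1], "spin": 0}, {"grip": -1, "translation": [0, 0, -0.3], "spin": 0}, {"grip": -1, "translation": [0, 0, -0.5], "spin": 0}, {"grip": -1, "translation": [0, -0.15, -0.5], "spin": 0}, {"grip": -1, "translation": [0, -0.35, -0.5], "spin": 0}, {"grip": -1, "translation": [0, -0.55, -0.5], "spin": 0}, {"grip": -1, "translation": [0, -0.75, -0.5], "spin": 0}, {"grip": -1, "translation": [0, -0.95, -0.5], "spin": 0}, {"grip": -1, "translation": [0, -1, -0.5], "spin": 0}, {"grip": -1, "translation": [0, -1, -0.5], "spin": 0}])

```text
t: 10.4
ee_pos: [0.5559, -0.0123, 0.2004]
ee_rot: [180.0, -0.0, 5.5]
wrist_force: [-0.4, -1.1, -0.9]
grip_width: 0.774
finger_force: 34.3
```

```bash
python3 go.py 0.543 0.1477 0.15 5.4 0.543 0.1477 0.0985 5.4; python3 - <<'E'
from h import *
for n in('top','side'): snap(n,n+'5')
s=load('side5');t=load('top5')
im=np.hstack([cv2.resize(t['img'][150:310,200:400],None,fx=2,fy=2),cv2.resize(s['img'][150:310,240:440],None,fx=2,fy=2)])
cv2.imwrite('pics/c5.png',im[:,:,::-1])
E
```

```text
[ 0.5559 -0.0123  0.2004] [ 1.7999e+02 -4.0000e-02  5.5300e+00] [-0.4 -1.1 -0.9] 0.7738832626130119 34.282888770103455 10.4 -48.0
row [ 0.011 -0.642  0.202] spin 0.001
row [ 0.011 -0.642  0.408] spin 0.001
```

View pics/c5.png

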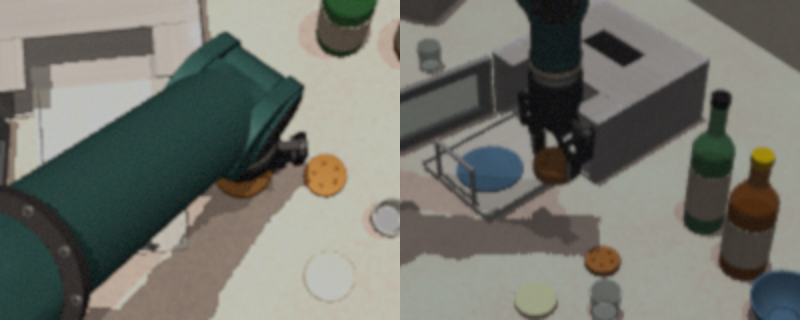

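The rusk is held flat, seen at (553,165) in the right half of the crop, and the plate is clear beside it. Placing it now.

>>> send_rows(targets=[{"grip": -1, "translation": [0.011, -0.2, 0], "spin": 0}, {"grip": -1, "translation": [0.011, -0.4, 0], "spin": 0}, {"grip": -1, "translation": [0.011, -0.6, 0.05], "spin": 0}, {"grip": -1, "translation": [0.011, -0.642, 0.15], "spin": 0}, {"grip": -1, "translation": [0.011, -0.642, 0.28], "spin": 0}, {"grip": -1, "translation": [0.011, -0.642, 0.36], "spin": 0}, {"grip": -1, "translation": [0.011, -0.642, 0.4], "spin": 0}, {"grip": -1, "translation": [0.011, -0.642, 0.41], "spin": 0}, {"grip": -1, "translation": [0.011, -0.642, 0.41], "spin": 0}])

```text
t: 11.62
ee_pos: [0.544, 0.1463, 0.0982]
ee_rot: [180.0, -0.1, 5.3]
wrist_force: [0.7, 0.1, -0.3]
grip_width: 0.777
finger_force: 34.3
```

```bash
python3 go.py 0.543 0.1477 0.0985 5.4; python3 - <<'E'
from h import *
s=snap('side','side6');C=cloud(s);h=cv2.cvtColor(s['img'],cv2.COLOR_RGB2HSV).astype(int)
print(s['img'][230:236:5,270:310:4].tolist())
cv2.imwrite('pics/c6.png',cv2.resize(s['img'][170:290,220:380],None,fx=4,fy=4)[:,:,::-1])
E
```

```text
[0.544  0.1463 0.0982] [ 1.7999e+02 -7.0000e-02  5.3500e+00] [ 0.7  0.1 -0.3] 0.7768174700436523 34.286726117134094 11.625 -55.0
row [-0.003 -0.006 -0.001] spin -0.001
[[[113, 112, 110], [40, 46, 53], [55, 37, 22], [56, 41, 28], [54, 37, 20], [36, 34, 35], [18, 17, 16], [35, 51, 62], [91, 89, 86], [152, 150, 143]], [[34, 48, 58], [62, 59, 63], [49, 33, 24], [66, 44, 25], [60, 40, 19], [45, 42, 42], [12, 20, 20], [35, 49, 63], [90, 87, 85], [152, 151, 145]]]
```

View pics/c6.png

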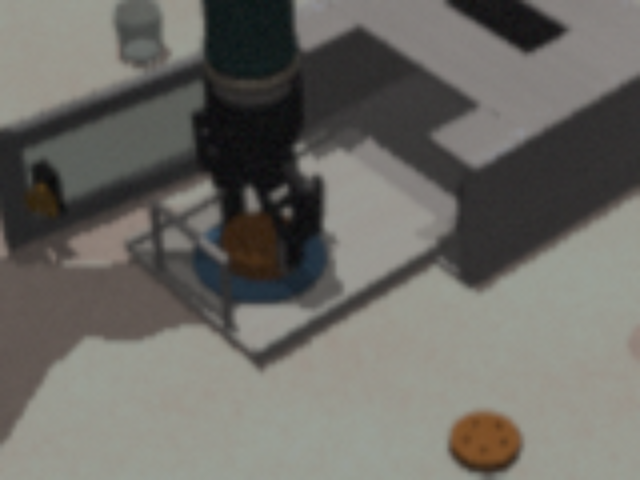

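```bash
python3 go.py 0.46 -0.09 0.2 5.4
```

```text
[0.544  0.1466 0.0983] [-1.80e+02 -8.00e-02  5.37e+00] [ 0.6  0.3 -0.8] 0.7811479672412693 34.286710023880005 11.675 -55.0
row [-0.423  0.911 -0.407] spin -0.0
```

>>> send_rows(targets=[{"grip": -1, "translation": [0, 0, 0.005], "spin": 0}, {"grip": 1, "translation": [0, 0, 0.005], "spin": 0}, {"grip": 1, "translation": [0, 0, 0.0], "spin": 0}, {"grip": 1, "translation": [0, 0, 0.0], "spin": 0}, {"grip": 1, "translation": [0, 0, -0.05], "spin": 0}, {"grip": 1, "translation": [0, 0, -0.2], "spin": 0}, {"grip": 1, "translation": [0, 0, -0.4], "spin": 0}, {"grip": 1, "translation": [-0.1, 0.22, -0.41], "spin": 0}, {"grip": 1, "translation": [-0.2, 0.44, -0.41], "spin": 0}, {"grip": 1, "translation": [-0.3, 0.66, -0.41], "spin": 0}, {"grip": 1, "translation": [-0.42, 0.9, -0.41], "spin": 0}, {"grip": 1, "translation": [-0.42, 0.9, -0.41], "spin": 0}, {"grip": 1, "translation": [-0.42, 0.9, -0.41], "spin": 0}])

```text
t: 13.3
ee_pos: [0.4602, -0.0871, 0.2007]
ee_rot: [-180.0, -0.1, 5.3]
wrist_force: [-0.1, 0.4, -0.5]
grip_width: 0.998
finger_force: 0.0
```

```bash
python3 go.py 0.447 -0.1185 0.081 5.4; cat > stk.py <<'E'
# side view: plate and stack-top centres, stack top height
from h import *
import sys
def stk(tag,col,zt):
    s=snap('side','side'+tag);C=cloud(s);h=cv2.cvtColor(s['img'],cv2.COLOR_RGB2HSV).astype(int);H,S,V=h[...,0],h[...,1],h[...,2]
    near=(np.hypot(C[...,0]-.543,C[...,1]-.147)<.075)&(C[...,2]>.01)&(C[...,2]<.13)
    pl=near&(H>92)&(H<118)&(S>80)&(C[...,2]<.03)
    top=near&(C[...,2]>zt-.006)&(C[...,2]<zt+.008)
    if col=='r': top&=(H<22)&(S>90)
    else: top&=(S<110)&(V>90)
    top=cv2.morphologyEx(top.astype(np.uint8),cv2.MORPH_OPEN,np.ones((3,3),np.uint8))
    n,l,st,c=cv2.connectedComponentsWithStats(top); i=1+st[1:,4].argmax(); q=np.argwhere(l==i)[:,::-1].astype(np.int32)
    z=np.median(C[...,2][l==i]); et=cv2.fitEllipse(cv2.convexHull(q)); ep=cv2.fitEllipse(cv2.convexHull(np.argwhere(pl|(near&(C[...,2]<.03)&(l==i)))[:,::-1].astype(np.int32)))
    P=plane(s,*ep[0],.02);T=plane(s,*et[0],zt); print('plate',P.round(4),np.round(ep[1],1),'top',T.round(4),np.round(et[1],1),'z',round(float(z),4),'off',((T-P)[:2]*1000).round(1))
    cv2.imwrite(f'pics/k{tag}.png',cv2.resize(s['img'][170:290,220:380],None,fx=4,fy=4)[:,:,::-1])
stk(sys.argv[1],sys.argv[2],float(sys.argv[3]))
E
python3 stk.py 7 r 0.04
```

```text
[ 0.4602 -0.0871  0.2007] [-1.7997e+02 -5.0000e-02  5.3300e+00] [-0.1  0.4 -0.5] 0.9984907486637957 0.0 13.3 -37.0
row [-0.064  0.12   0.479] spin -0.001
plate [0.5167 0.1434 0.02  ] [15.7 23.7] top [0.5342 0.1442 0.04  ] [13.1 16.1] z 0.0385 off [17.5  0.9]
```

View pics/k7.png

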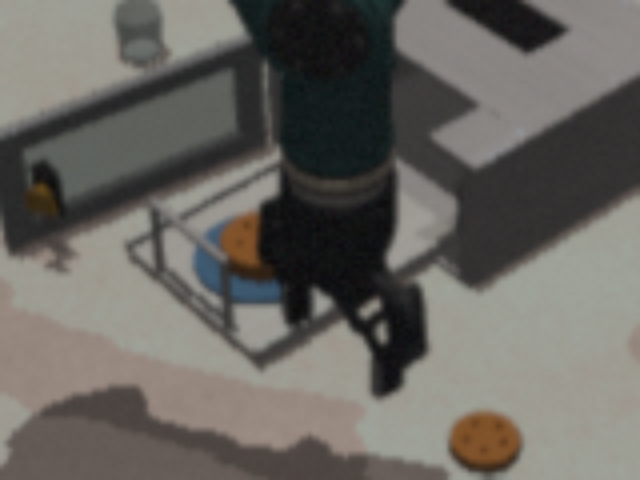

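The arm covers the right half of the stack. The rusk, at (258,245) in the crop, lies flat on the plate. I'll pick the first cheese and measure again from there.

>>> send_rows(targets=[{"grip": 1, "translation": [-0.064, 0.12, 0.1], "spin": 0}, {"grip": 1, "translation": [-0.064, 0.12, 0.3], "spin": 0}, {"grip": 1, "translation": [-0.064, 0.12, 0.42], "spin": 0}, {"grip": 1, "translation": [-0.064, 0.12, 0.475], "spin": 0}, {"grip": 1, "translation": [-0.064, 0.12, 0.484], "spin": 0}, {"grip": -1, "translation": [-0.064, 0.12, 0.484], "spin": 0}, {"grip": -1, "translation": [-0.064, 0.12, 0.484], "spin": 0}, {"grip": -1, "translation": [-0.064, 0.12, 0.484], "spin": 0}, {"grip": -1, "translation": [-0.064, 0.12, 0.484], "spin": 0}, {"grip": -1, "translation": [-0.064, 0.12, 0.484], "spin": 0}])

```text
t: 14.6
ee_pos: [0.4516, -0.1197, 0.0844]
ee_rot: [179.8, -0.8, 5.3]
wrist_force: [-1.2, 1.8, 50.4]
grip_width: -0.0
finger_force: 25.4
```

```bash
python3 go.py 0.543 0.147 0.2 5.4;python3 stk.py 8 r 0.04
```

```text
[ 0.4516 -0.1197  0.0844] [179.81  -0.77   5.34] [-1.2  1.8 50.4] -0.0002974306542795068 25.35930097103119 14.6 -18.0
row [ 0.463 -1.028 -0.462] spin -0.001
plate [0.5246 0.1403 0.02  ] [17.7 27.7] top [0.5334 0.1419 0.04  ] [13.4 16.8] z 0.039 off [8.8 1.5]
```

View pics/k8.png

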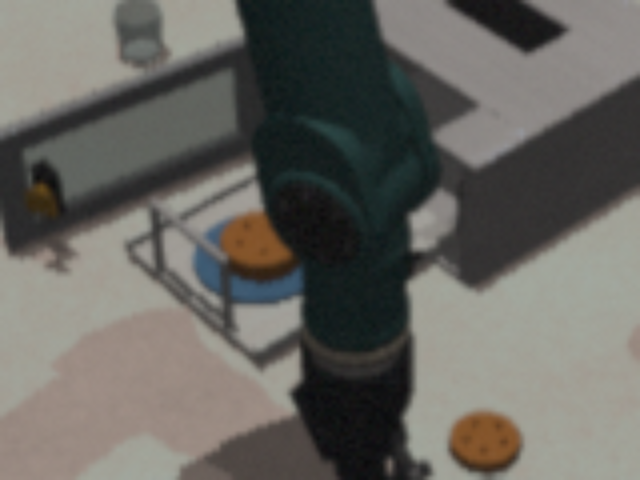

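The fingers closed above the cheese, so 73 mm is the shut reach and they need to go lower. The rusk looks well centred on the plate: both centres come out near x≈260 in the crop. I'll lift, open, and check whether the cheese shifted.

>>> send_rows(targets=[{"grip": -1, "translation": [0, 0, -0.15], "spin": 0}, {"grip": 1, "translation": [0, 0, -0.3], "spin": 0}, {"grip": 1, "translation": [0, 0, -0.4], "spin": 0}, {"grip": 1, "translation": [0, 0, -0.4], "spin": 0}])

```text
t: 15.15
ee_pos: [0.448, -0.118, 0.1812]
ee_rot: [179.9, -0.3, 5.5]
wrist_force: [-0.1, 0.4, 0.5]
grip_width: 0.638
finger_force: 0.0
```

```bash
cat > look.py <<'E'
from disc import *
import sys
def look(tag):
    for n in('top','side'):
        s=snap(n,n+tag); r,c,C=masks(s)
        for k,m in(('rusk',r),('ch',c)):
            for cc,st in blobs(s,m,80,900): print(n,k,st[2:],plane(s,*cc,.012 if k=='ch' else .014)[:2].round(4))
look(sys.argv[1])
E
python3 look.py 9; python3 go.py 0.447 -0.1185 0.068 5.4
```

```text
top rusk [ 9 32 94] [ 0.6781 -0.6252]
top ch [ 25  24 472] [ 0.5717 -0.3921]
top ch [ 25  25 491] [ 0.4557 -0.3906]
top ch [ 26  25 462] [ 0.4483 -0.2532]
side rusk [ 17  12 164] [ 0.5649 -0.1191]
side rusk [ 75  78 816] [ 0.5792 -0.58  ]
side ch [ 23  19 326] [ 0.4442 -0.254 ]
side ch [ 23  20 330] [ 0.5673 -0.3952]
side ch [ 24  21 382] [ 0.4508 -0.3921]
[ 0.4471 -0.1177  0.1794] [-1.7999e+02 -6.0000e-02  5.4700e+00] [-0.7 -0.2  0.4] 0.8051579359544435 0.0 15.25 -29.0
row [-0.001  0.003  0.446] spin 0.001
```

>>> send_rows(targets=[{"grip": 1, "translation": [0, 0.003, 0.15], "spin": 0}, {"grip": 1, "translation": [0, 0.003, 0.3], "spin": 0}, {"grip": 1, "translation": [0, 0.003, 0.4], "spin": 0}, {"grip": 1, "translation": [0, 0.003, 0.446], "spin": 0}, {"grip": 1, "translation": [0, 0.003, 0.446], "spin": 0}, {"grip": -1, "translation": [0, 0.003, 0.446], "spin": 0}, {"grip": -1, "translation": [0, 0.003, 0.446], "spin": 0}, {"grip": -1, "translation": [0, 0.003, 0.446], "spin": 0}, {"grip": -1, "translation": [0, 0.003, 0.446], "spin": 0}, {"grip": -1, "translation": [0, 0.003, 0.446], "spin": 0}, {"grip": -1, "translation": [0, 0.003, 0.35], "spin": 0}, {"grip": -1, "translation": [0, 0.003, 0.15], "spin": 0}, {"grip": -1, "translation": [0, 0.003, -0.05], "spin": 0}, {"grip": -1, "translation": [0, 0.003, -0.1], "spin": 0}])

```text
t: 17.0
ee_pos: [0.4481, -0.1191, 0.2065]
ee_rot: [179.9, -0.2, 5.5]
wrist_force: [0.2, 0.1, -1.5]
grip_width: 0.712
finger_force: 33.1
```

```bash
python3 go.py 0.543 0.147 0.2 5.4 0.543 0.147 0.11 5.4
```

```text
[ 0.4481 -0.1191  0.2065] [179.9   -0.25   5.46] [ 0.2  0.1 -1.5] 0.7120826344088866 33.08770000934601 17.0 -31.0
row [ 0.479 -1.023  0.026] spin 0.001
row [ 0.479 -1.023  0.386] spin 0.001
```

>>> send_rows(targets=[{"grip": -1, "translation": [0.05, -0.15, 0], "spin": 0}, {"grip": -1, "translation": [0.15, -0.35, 0], "spin": 0}, {"grip": -1, "translation": [0.25, -0.55, 0], "spin": 0}, {"grip": -1, "translation": [0.35, -0.75, 0], "spin": 0}, {"grip": -1, "translation": [0.45, -0.9, 0.03], "spin": 0}, {"grip": -1, "translation": [0.479, -1, 0.15], "spin": 0}, {"grip": -1, "translation": [0.479, -1, 0.25], "spin": 0}, {"grip": -1, "translation": [0.479, -1, 0.3], "spin": 0}, {"grip": -1, "translation": [0.479, -1, 0.3], "spin": 0}])

```text
t: 18.12
ee_pos: [0.5419, 0.1404, 0.1282]
ee_rot: [180.0, 0.1, 5.3]
wrist_force: [0.2, -0.6, 0.1]
grip_width: 0.71
finger_force: 33.1
```

```bash
python3 go.py 0.543 0.147 0.109 5.4 0.543 0.147 0.2 5.4 .462 -.21 .2 5.4; python3 - <<'E'
from h import *
s=snap('side','side10')
cv2.imwrite('pics/k10.png',cv2.resize(s['img'][170:290,220:380],None,fx=4,fy=4)[:,:,::-1])
E
```

```text
[0.5419 0.1404 0.1282] [1.7997e+02 1.3000e-01 5.3500e+00] [ 0.2 -0.6  0.1] 0.7104387058282916 33.11617434024811 18.125 -54.0
row [ 0.007 -0.026  0.077] spin -0.001
row [ 0.007 -0.026 -0.287] spin -0.001
row [-0.449  1.366 -0.287] spin -0.001
```

View pics/k10.png

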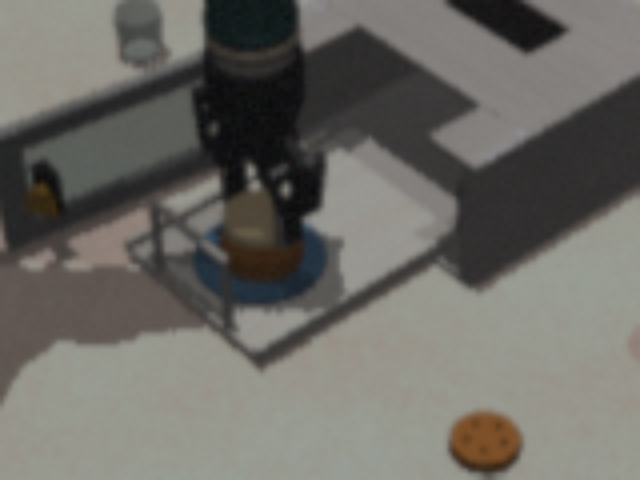

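The cheese is over the rusk, which is centred on the plate (about 220–303 inside 193–328 in the crop). I'll release it and move towards the second cheese.

>>> send_rows(targets=[{"grip": -1, "translation": [0.007, -0.026, 0.04], "spin": 0}, {"grip": -1, "translation": [0.007, -0.026, 0.075], "spin": 0}, {"grip": -1, "translation": [0.007, -0.026, 0.079], "spin": 0}, {"grip": -1, "translation": [0.007, -0.026, 0.079], "spin": 0}, {"grip": 1, "translation": [0.007, -0.026, 0.079], "spin": 0}, {"grip": 1, "translation": [0.007, -0.026, 0.075], "spin": 0}, {"grip": 1, "translation": [0.007, -0.026, 0.075], "spin": 0}, {"grip": 1, "translation": [0.007, -0.026, 0.0], "spin": 0}, {"grip": 1, "translation": [0.007, -0.026, -0.15], "spin": 0}, {"grip": 1, "translation": [0.007, -0.026, -0.28], "spin": 0}, {"grip": 1, "translation": [-0.1, 0.2, -0.29], "spin": 0}, {"grip": 1, "translation": [-0.2, 0.4, -0.29], "spin": 0}, {"grip": 1, "translation": [-0.3, 0.62, -0.29], "spin": 0}, {"grip": 1, "translation": [-0.4, 0.84, -0.29], "spin": 0}, {"grip": 1, "translation": [-0.45, 1, -0.29], "spin": 0}, {"grip": 1, "translation": [-0.45, 1, -0.29], "spin": 0}, {"grip": 1, "translation": [-0.45, 1, -0.29], "spin": 0}])

```text
t: 20.3
ee_pos: [0.4545, -0.1181, 0.2023]
ee_rot: [-180.0, -0.1, 5.4]
wrist_force: [-0.7, 1.0, 0.1]
grip_width: 1.001
finger_force: 0.0
```

```bash
python3 look.py 11; python3 go.py 0.4475 -0.2525 0.068 5.4
```

```text
top rusk [ 13  37 109] [ 0.6756 -0.6267]
top rusk [18 19 90] [ 0.5738 -0.1036]
top ch [ 25  24 473] [ 0.5718 -0.3923]
top ch [ 25  25 498] [ 0.4567 -0.3908]
top ch [ 25  25 492] [ 0.4499 -0.2517]
side rusk [ 17  12 164] [ 0.5649 -0.1191]
side rusk [ 75  79 836] [ 0.5811 -0.5796]
side ch [ 22  19 300] [ 0.4429 -0.2536]
side ch [ 23  20 328] [ 0.5663 -0.3948]
side ch [ 24  21 361] [ 0.4516 -0.393 ]
[ 0.4547 -0.117   0.2018] [-1.7996e+02 -2.0000e-02  5.5500e+00] [-0.1 -0.2  0.2] 1.0021057883041842 0.0 20.4 -31.0
row [-0.081  0.537  0.535] spin 0.002
```

>>> send_rows(targets=[{"grip": 1, "translation": [-0.04, 0.2, 0], "spin": 0}, {"grip": 1, "translation": [-0.081, 0.4, 0], "spin": 0}, {"grip": 1, "translation": [-0.081, 0.537, 0.05], "spin": 0}, {"grip": 1, "translation": [-0.081, 0.537, 0.25], "spin": 0}, {"grip": 1, "translation": [-0.081, 0.537, 0.42], "spin": 0}, {"grip": 1, "translation": [-0.081, 0.537, 0.51], "spin": 0}, {"grip": 1, "translation": [-0.081, 0.537, 0.536], "spin": 0}, {"grip": 1, "translation": [-0.081, 0.537, 0.536], "spin": 0}, {"grip": -1, "translation": [-0.081, 0.537, 0.536], "spin": 0}, {"grip": -1, "translation": [-0.081, 0.537, 0.536], "spin": 0}, {"grip": -1, "translation": [-0.081, 0.537, 0.536], "spin": 0}, {"grip": -1, "translation": [-0.081, 0.537, 0.536], "spin": 0}, {"grip": -1, "translation": [-0.081, 0.537, 0.536], "spin": 0}, {"grip": -1, "translation": [-0.081, 0.537, 0.4], "spin": 0}, {"grip": -1, "translation": [-0.081, 0.537, 0.2], "spin": 0}, {"grip": -1, "translation": [-0.081, 0.537, 0.0], "spin": 0}, {"grip": -1, "translation": [-0.02, 0.337, 0.0], "spin": 0}, {"grip": -1, "translation": [0.05, 0.137, 0.0], "spin": 0}, {"grip": -1, "translation": [0.1, 0, 0.0], "spin": 0}, {"grip": -1, "translation": [0.1, 0, 0.0], "spin": 0}])

```text
t: 22.9
ee_pos: [0.4799, -0.1123, 0.2016]
ee_rot: [-179.9, -0.0, 5.8]
wrist_force: [-0.1, -0.1, -0.1]
grip_width: 0.706
finger_force: 33.3
```

```bash
python3 go.py 0.543 0.147 0.2 5.4 0.543 0.147 0.121 5.4; python3 - <<'E'
from h import *
s=snap('side','side12'); t=snap('top','top12')
im=np.hstack([cv2.resize(t['img'][150:310,200:500],None,fx=1.3,fy=1.3*2),cv2.resize(s['img'][170:330,220:420],None,fx=2.05,fy=2.6)])
cv2.imwrite('pics/c12.png',im[:,:,::-1]); print(im.shape)
E
```

```text
[ 0.4799 -0.1123  0.2016] [-1.7989e+02 -1.0000e-02  5.8100e+00] [-0.1 -0.1 -0.1] 0.7064568434689648 33.2574462890625 22.9 -32.0
row [ 0.356 -1.006  0.006] spin 0.005
row [ 0.356 -1.006  0.322] spin 0.005
(416, 800, 3)
```

>>> send_rows(targets=[{"grip": -1, "translation": [0.08, -0.2, 0], "spin": 0}, {"grip": -1, "translation": [0.15, -0.42, 0], "spin": 0}, {"grip": -1, "translation": [0.23, -0.64, 0], "spin": 0}, {"grip": -1, "translation": [0.32, -0.86, 0], "spin": 0}, {"grip": -1, "translation": [0.356, -1, 0.03], "spin": 0}, {"grip": -1, "translation": [0.356, -1, 0.15], "spin": 0}, {"grip": -1, "translation": [0.356, -1, 0.25], "spin": 0}, {"grip": -1, "translation": [0.356, -1, 0.3], "spin": 0}, {"grip": -1, "translation": [0.356, -1, 0.3], "spin": 0}, {"grip": -1, "translation": [0.356, -1, 0.3], "spin": 0}])

```text
t: 24.25
ee_pos: [0.5449, 0.1405, 0.1275]
ee_rot: [180.0, -0.1, 5.3]
wrist_force: [-0.4, -0.4, -0.6]
grip_width: 0.711
finger_force: 33.3
```

```bash
python3 go.py 0.543 0.147 0.121 5.4 .462 -.1 .2 5.4; python3 - <<'E'
from h import *
s=snap('side','side13')
im=np.hstack([cv2.resize(s['img'][190:270,240:340],None,fx=4,fy=5),cv2.resize(load('side12')['img'][190:270,240:340],None,fx=4,fy=5)])
cv2.imwrite('pics/c13.png',im[:,:,::-1])
E
```

```text
[0.5449 0.1405 0.1275] [ 1.7999e+02 -9.0000e-02  5.3400e+00] [-0.4 -0.4 -0.6] 0.7107497108301104 33.257871866226196 24.25 -53.0
row [-0.005 -0.026  0.026] spin -0.001
row [-0.42   0.927 -0.29 ] spin -0.001
```

View pics/c13.png

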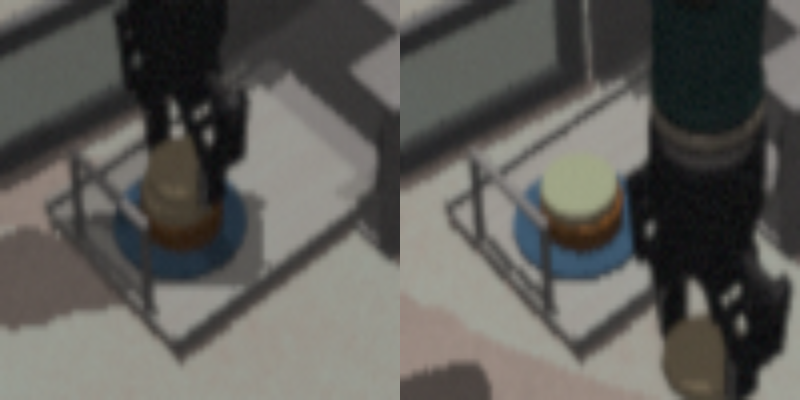

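```bash
python3 - <<'E'
from h import *
s=load('side12');C=cloud(s);h=cv2.cvtColor(s['img'],cv2.COLOR_RGB2HSV).astype(int)
near=(np.hypot(C[...,0]-.543,C[...,1]-.147)<.06)&(C[...,2]>.046)&(C[...,2]<.06)&(h[...,2]>120)
n,l,st,c=cv2.connectedComponentsWithStats(near.astype(np.uint8)); i=1+st[1:,4].argmax()
e=cv2.fitEllipse(cv2.convexHull(np.argwhere(l==i)[:,::-1].astype(np.int32)))
print(st[i],c[i],np.round(e[0],1),np.round(e[1],1),plane(s,*e[0],.052).round(4),plane(s,*c[i],.052).round(4),np.median(C[...,2][l==i]))
s=load('side2');C=cloud(s);h=cv2.cvtColor(s['img'],cv2.COLOR_RGB2HSV).astype(int)
m=(h[...,0]>95)&(h[...,0]<115)&(h[...,1]>70)&(np.hypot(C[...,0]-.54,C[...,1]-.145)<.075)&(C[...,2]<.05)&(C[...,2]>.008)
P=np.argwhere(m)[:,::-1].astype(np.int32);e=cv2.fitEllipse(cv2.convexHull(P));print(P.min(0),P.max(0),np.round(e[0],1),np.round(e[1],1),plane(s,*e[0],.02).round(4),plane(s,*((P.min(0)+P.max(0))/2),.02).round(4))
E
```

```text
[275 220  19  13 189] [284.16931217 226.19047619] [284.2 226.2] [12.4 18.6] [0.5391 0.1437 0.052 ] [0.539  0.1439 0.052 ] 0.0506992997493001
[269 224] [300 245] [284.6 234.1] [21.5 31.9] [0.5376 0.1419 0.02  ] [0.5363 0.1403 0.02  ]
```

The first cheese is only about 2–3 mm from the plate centre, so I shift the target to (0.541, 0.1445) and release.

>>> send_rows(targets=[{"grip": -1, "translation": [-0.014, -0.017, 0.01], "spin": 0}, {"grip": -1, "translation": [-0.014, -0.017, 0.027], "spin": 0}, {"grip": -1, "translation": [-0.014, -0.017, 0.027], "spin": 0}, {"grip": -1, "translation": [-0.014, -0.017, 0.027], "spin": 0}, {"grip": 1, "translation": [-0.014, -0.017, 0.027], "spin": 0}, {"grip": 1, "translation": [-0.014, -0.017, 0.024], "spin": 0}, {"grip": 1, "translation": [-0.014, -0.017, 0.024], "spin": 0}, {"grip": 1, "translation": [-0.014, -0.017, -0.05], "spin": 0}, {"grip": 1, "translation": [-0.014, -0.017, -0.2], "spin": 0}, {"grip": 1, "translation": [-0.014, -0.017, -0.3], "spin": 0}, {"grip": 1, "translation": [-0.1, 0.2, -0.3], "spin": 0}, {"grip": 1, "translation": [-0.2, 0.4, -0.3], "spin": 0}, {"grip": 1, "translation": [-0.3, 0.62, -0.3], "spin": 0}, {"grip": 1, "translation": [-0.35, 0.84, -0.3], "spin": 0}, {"grip": 1, "translation": [-0.35, 1, -0.3], "spin": 0}, {"grip": 1, "translation": [-0.35, 1, -0.3], "spin": 0}, {"grip": 1, "translation": [-0.35, 1, -0.3], "spin": 0}])

```text
t: 26.42
ee_pos: [0.4806, -0.1156, 0.2022]
ee_rot: [-180.0, -0.0, 5.4]
wrist_force: [1.2, 0.3, -0.6]
grip_width: 1.0
finger_force: 0.0
```

```bash
python3 look.py 14; python3 go.py 0.4538 -0.3915 0.068 5.4 .5695 -.393 .068 5.4
```

```text
top rusk [ 13  38 107] [ 0.6732 -0.6264]
top ch [ 25  24 476] [ 0.5718 -0.3922]
top ch [ 25  25 504] [ 0.4566 -0.3905]
side rusk [ 17  12 165] [ 0.5648 -0.1191]
side rusk [ 74  78 837] [ 0.5813 -0.5797]
side ch [ 23  20 341] [ 0.5656 -0.394 ]
side ch [ 24  20 388] [ 0.4514 -0.392 ]
[ 0.4807 -0.1145  0.2018] [-1.7994e+02  1.0000e-02  5.5300e+00] [-0.1 -0.5  0.4] 0.9989927859738429 0.0 26.525 -32.0
row [-0.214  1.093  0.535] spin 0.001
row [0.246 1.143 0.535] spin 0.001
```

>>> send_rows(targets=[{"grip": 1, "translation": [-0.05, 0.2, 0], "spin": 0}, {"grip": 1, "translation": [-0.1, 0.42, 0], "spin": 0}, {"grip": 1, "translation": [-0.15, 0.64, 0], "spin": 0}, {"grip": 1, "translation": [-0.2, 0.86, 0], "spin": 0}, {"grip": 1, "translation": [-0.214, 1, 0.1], "spin": 0}, {"grip": 1, "translation": [-0.214, 1, 0.2], "spin": 0}, {"grip": 1, "translation": [-0.214, 1, 0.2], "spin": 0}])

```text
t: 27.4
ee_pos: [0.4508, -0.3678, 0.15]
ee_rot: [-179.8, 0.2, 5.5]
wrist_force: [-0.3, 0.3, 0.4]
grip_width: 1.0
finger_force: 0.0
```

```bash
python3 go.py 0.4538 -0.3915 0.068 5.4
```

```text
[ 0.4508 -0.3678  0.15  ] [-1.7978e+02  1.6000e-01  5.5000e+00] [-0.3  0.3  0.4] 0.9997898427361146 0.0 27.4 -8.0
row [0.003 0.096 0.328] spin 0.001
```

>>> send_rows(targets=[{"grip": 1, "translation": [0.003, 0.096, 0.0], "spin": 0}, {"grip": 1, "translation": [0.003, 0.096, 0.15], "spin": 0}, {"grip": 1, "translation": [0.003, 0.096, 0.28], "spin": 0}, {"grip": 1, "translation": [0.003, 0.096, 0.328], "spin": 0}, {"grip": 1, "translation": [0.003, 0.096, 0.328], "spin": 0}, {"grip": -1, "translation": [0.003, 0.096, 0.328], "spin": 0}, {"grip": -1, "translation": [0.003, 0.096, 0.328], "spin": 0}, {"grip": -1, "translation": [0.003, 0.096, 0.328], "spin": 0}, {"grip": -1, "translation": [0.003, 0.096, 0.328], "spin": 0}, {"grip": -1, "translation": [0.003, 0.096, 0.328], "spin": 0}, {"grip": -1, "translation": [0.003, 0.096, 0.2], "spin": 0}, {"grip": -1, "translation": [0.003, 0.096, 0.0], "spin": 0}, {"grip": -1, "translation": [0.02, 0, -0.2], "spin": 0}, {"grip": -1, "translation": [0.08, -0.2, -0.2], "spin": 0}, {"grip": -1, "translation": [0.15, -0.42, -0.2], "spin": 0}, {"grip": -1, "translation": [0.2, -0.64, -0.2], "spin": 0}, {"grip": -1, "translation": [0.25, -0.86, -0.2], "spin": 0}, {"grip": -1, "translation": [0.3, -1, -0.2], "spin": 0}, {"grip": -1, "translation": [0.3, -1, -0.2], "spin": 0}, {"grip": -1, "translation": [0.3, -1, -0.2], "spin": 0}])

```text
t: 29.9
ee_pos: [0.5021, -0.1146, 0.2023]
ee_rot: [179.9, -0.1, 5.4]
wrist_force: [-0.7, -0.8, -0.5]
grip_width: 0.706
finger_force: 33.2
```

```bash
python3 go.py 0.541 0.1445 0.2 5.4 0.541 0.1445 0.145 5.4;  cat > stk2.py <<'E'
from h import *
import sys
zt=float(sys.argv[2]); s=snap('side','side'+sys.argv[1]);C=cloud(s);h=cv2.cvtColor(s['img'],cv2.COLOR_RGB2HSV).astype(int)
near=(np.hypot(C[...,0]-.543,C[...,1]-.147)<.06)&(C[...,2]>zt-.006)&(C[...,2]<zt+.008)&(h[...,2]>110)
n,l,st,c=cv2.connectedComponentsWithStats(near.astype(np.uint8)); i=1+st[1:,4].argmax()
e=cv2.fitEllipse(cv2.convexHull(np.argwhere(l==i)[:,::-1].astype(np.int32)))
print(st[i],np.round(e[1],1),plane(s,*e[0],zt).round(4),'z',np.median(C[...,2][l==i]),'off mm',((plane(s,*e[0],zt)-[.537,.1413,0])[:2]*1000).round(1))
cv2.imwrite(f'pics/k{sys.argv[1]}.png',cv2.resize(s['img'][170:290,220:380],None,fx=4,fy=4)[:,:,::-1])
E
python3 stk2.py 15 0.064
```

```text
[ 0.5021 -0.1146  0.2023] [ 1.7994e+02 -7.0000e-02  5.3900e+00] [-0.7 -0.8 -0.5] 0.7063751755127137 33.2090950012207 29.9 -33.0
row [ 0.252 -1.017  0.009] spin -0.0
row [ 0.252 -1.017  0.229] spin -0.0
[275 218  19  13 194] [12.8 19. ] [0.5375 0.1417 0.064 ] z 0.0628052538533811 off mm [0.5 0.4]
```

The second cheese is within 1 mm of the plate centre, with its top at about 63 mm. Next comes the third.

>>> send_rows(targets=[{"grip": -1, "translation": [0.05, -0.2, 0], "spin": 0}, {"grip": -1, "translation": [0.1, -0.42, 0], "spin": 0}, {"grip": -1, "translation": [0.15, -0.64, 0], "spin": 0}, {"grip": -1, "translation": [0.22, -0.86, 0], "spin": 0}, {"grip": -1, "translation": [0.252, -1, 0.03], "spin": 0}, {"grip": -1, "translation": [0.252, -1, 0.15], "spin": 0}, {"grip": -1, "translation": [0.252, -1, 0.229], "spin": 0}, {"grip": -1, "translation": [0.252, -1, 0.25], "spin": 0}, {"grip": -1, "translation": [0.252, -1, 0.25], "spin": 0}, {"grip": -1, "translation": [0.252, -1, 0.25], "spin": 0}])

```text
t: 31.2
ee_pos: [0.5419, 0.1403, 0.14]
ee_rot: [-180.0, -0.1, 5.3]
wrist_force: [0.6, 0.2, -0.6]
grip_width: 0.705
finger_force: 33.2
```

```bash
python3 go.py 0.541 0.1445 0.133 5.4 
```

```text
[0.5419 0.1403 0.14  ] [-1.80e+02 -9.00e-02  5.34e+00] [ 0.6  0.2 -0.6] 0.7050170821294737 33.236117362976074 31.2 -54.0
row [-0.002 -0.017  0.028] spin -0.001
```

>>> send_rows(targets=[{"grip": -1, "translation": [-0.002, -0.017, 0.01], "spin": 0}, {"grip": -1, "translation": [-0.002, -0.017, 0.029], "spin": 0}, {"grip": -1, "translation": [-0.002, -0.017, 0.029], "spin": 0}, {"grip": -1, "translation": [-0.002, -0.017, 0.029], "spin": 0}, {"grip": 1, "translation": [-0.002, -0.017, 0.029], "spin": 0}, {"grip": 1, "translation": [-0.002, -0.017, 0.026], "spin": 0}, {"grip": 1, "translation": [-0.002, -0.017, 0.026], "spin": 0}, {"grip": 1, "translation": [-0.002, -0.017, -0.05], "spin": 0}, {"grip": 1, "translation": [-0.002, -0.017, -0.2], "spin": 0}, {"grip": 1, "translation": [-0.002, -0.017, -0.28], "spin": 0}, {"grip": 1, "translation": [0, 0.2, -0.28], "spin": 0}, {"grip": 1, "translation": [0, 0.4, -0.28], "spin": 0}, {"grip": 1, "translation": [0, 0.62, -0.28], "spin": 0}, {"grip": 1, "translation": [0, 0.84, -0.28], "spin": 0}, {"grip": 1, "translation": [0, 1, -0.28], "spin": 0}, {"grip": 1, "translation": [0, 1, -0.28], "spin": 0}, {"grip": 1, "translation": [0, 1, -0.28], "spin": 0}])

```text
t: 33.33
ee_pos: [0.5646, -0.1072, 0.2092]
ee_rot: [-179.9, 0.0, 5.4]
wrist_force: [-0.2, 0.8, 0.3]
grip_width: 1.002
finger_force: 0.0
```

```bash
python3 look.py 16; python3 go.py .5695 -.3 .13 5.4
```

```text
top rusk [ 13  38 118] [ 0.6704 -0.6252]
top rusk [ 19  12 161] [ 0.5601 -0.1164]
top ch [ 25  24 480] [ 0.572  -0.3919]
side rusk [ 74  79 834] [ 0.5815 -0.5796]
side ch [ 23  20 340] [ 0.5656 -0.3942]
[ 0.5647 -0.106   0.2089] [-1.7992e+02  4.0000e-02  5.5500e+00] [-0.7  0.1 -0.3] 1.0022235463789386 0.0 33.425 -37.0
row [-0.056  0.774  0.316] spin 0.002
```

>>> send_rows(targets=[{"grip": 1, "translation": [-0.02, 0.2, 0], "spin": 0}, {"grip": 1, "translation": [-0.04, 0.42, 0], "spin": 0}, {"grip": 1, "translation": [-0.06, 0.64, 0], "spin": 0}, {"grip": 1, "translation": [-0.075, 0.86, 0], "spin": 0}, {"grip": 1, "translation": [-0.075, 0.97, 0.1], "spin": 0}, {"grip": 1, "translation": [-0.075, 0.97, 0.2], "spin": 0}, {"grip": 1, "translation": [-0.075, 0.97, 0.2], "spin": 0}])

```text
t: 34.3
ee_pos: [0.5686, -0.3486, 0.157]
ee_rot: [-179.8, 0.2, 5.5]
wrist_force: [-0.4, 1.2, -0.6]
grip_width: 1.0
finger_force: 0.0
```

```bash
python3 go.py 0.569 -0.393 0.068 5.4; python3 stk2.py 17 0.076; python3 -c "
from h import *
t=snap('top','top17');cv2.imwrite('pics/c17.png',cv2.resize(t['img'][130:340,160:520],None,fx=2,fy=2)[:,:,::-1])"
```

```text
[ 0.5686 -0.3486  0.157 ] [-179.77    0.19    5.52] [-0.4  1.2 -0.6] 1.0004186806547135 0.0 34.3 -19.0
row [-0.016  0.177  0.356] spin 0.001
[275 215  20  13 198] [12.7 19.1] [0.5397 0.1417 0.076 ] z 0.0747954155717962 off mm [2.7 0.4]
```

View pics/c17.png

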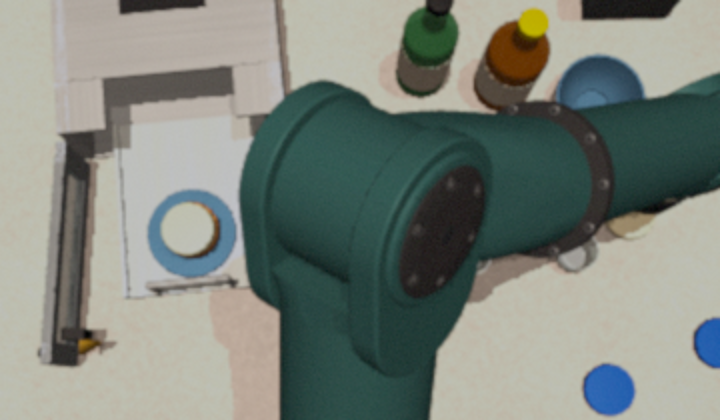

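The top view shows the stack at about (192,230), centred on the plate in the crop. The third cheese is within 3 mm. Now the fourth.

>>> send_rows(targets=[{"grip": 1, "translation": [-0.016, 0.177, 0.0], "spin": 0}, {"grip": 1, "translation": [-0.016, 0.177, 0.15], "spin": 0}, {"grip": 1, "translation": [-0.016, 0.177, 0.29], "spin": 0}, {"grip": 1, "translation": [-0.016, 0.177, 0.356], "spin": 0}, {"grip": 1, "translation": [-0.016, 0.177, 0.356], "spin": 0}, {"grip": -1, "translation": [-0.016, 0.177, 0.356], "spin": 0}, {"grip": -1, "translation": [-0.016, 0.177, 0.356], "spin": 0}, {"grip": -1, "translation": [-0.016, 0.177, 0.356], "spin": 0}, {"grip": -1, "translation": [-0.016, 0.177, 0.356], "spin": 0}, {"grip": -1, "translation": [-0.016, 0.177, 0.356], "spin": 0}, {"grip": -1, "translation": [-0.016, 0.177, 0.2], "spin": 0}, {"grip": -1, "translation": [-0.016, 0.177, 0.0], "spin": 0}, {"grip": -1, "translation": [-0.016, 0, -0.2], "spin": 0}, {"grip": -1, "translation": [-0.016, -0.2, -0.2], "spin": 0}, {"grip": -1, "translation": [-0.016, -0.42, -0.2], "spin": 0}, {"grip": -1, "translation": [-0.016, -0.64, -0.2], "spin": 0}, {"grip": -1, "translation": [-0.016, -0.86, -0.2], "spin": 0}, {"grip": -1, "translation": [-0.016, -0.95, -0.2], "spin": 0}, {"grip": -1, "translation": [-0.016, -0.95, -0.2], "spin": 0}, {"grip": -1, "translation": [-0.016, -0.95, -0.2], "spin": 0}])

```text
t: 36.9
ee_pos: [0.5429, -0.1165, 0.2099]
ee_rot: [179.9, -0.1, 5.3]
wrist_force: [0.8, 0.0, -0.6]
grip_width: 0.704
finger_force: 32.9
```

```bash
python3 go.py 0.5395 0.1445 0.205 5.4 0.5395 0.1445 0.155 5.4
```

```text
[ 0.5429 -0.1165  0.2099] [ 1.799e+02 -9.000e-02  5.330e+00] [ 0.8  0.  -0.6] 0.7039002343712039 32.94683754444122 36.9 -36.0
row [ 0.084 -1.041  0.02 ] spin -0.001
row [ 0.084 -1.041  0.22 ] spin -0.001
```

>>> send_rows(targets=[{"grip": -1, "translation": [0.02, -0.2, 0], "spin": 0}, {"grip": -1, "translation": [0.04, -0.42, 0], "spin": 0}, {"grip": -1, "translation": [0.06, -0.64, 0], "spin": 0}, {"grip": -1, "translation": [0.08, -0.86, 0], "spin": 0}, {"grip": -1, "translation": [0.084, -1, 0.03], "spin": 0}, {"grip": -1, "translation": [0.084, -1, 0.12], "spin": 0}, {"grip": -1, "translation": [0.084, -1, 0.2], "spin": 0}, {"grip": -1, "translation": [0.084, -1, 0.22], "spin": 0}, {"grip": -1, "translation": [0.084, -1, 0.22], "spin": 0}, {"grip": -1, "translation": [0.084, -1, 0.22], "spin": 0}])

```text
t: 38.15
ee_pos: [0.5407, 0.1351, 0.155]
ee_rot: [180.0, -0.1, 5.3]
wrist_force: [-0.0, 0.2, -0.2]
grip_width: 0.706
finger_force: 33.0
```

```bash
python3 go.py 0.5395 0.1445 0.145 5.4 
```

```text
[0.5407 0.1351 0.155 ] [ 1.80e+02 -9.00e-02  5.34e+00] [-0.   0.2 -0.2] 0.7063589724444744 32.96767473220825 38.15 -55.0
row [-0.001 -0.038  0.04 ] spin -0.001
```

>>> send_rows(targets=[{"grip": -1, "translation": [-0.001, -0.038, 0.02], "spin": 0}, {"grip": -1, "translation": [-0.001, -0.038, 0.041], "spin": 0}, {"grip": -1, "translation": [-0.001, -0.038, 0.041], "spin": 0}, {"grip": -1, "translation": [-0.001, -0.038, 0.041], "spin": 0}, {"grip": 1, "translation": [-0.001, -0.038, 0.041], "spin": 0}, {"grip": 1, "translation": [-0.001, -0.038, 0.038], "spin": 0}, {"grip": 1, "translation": [-0.001, -0.038, 0.038], "spin": 0}, {"grip": 1, "translation": [-0.001, -0.038, -0.05], "spin": 0}, {"grip": 1, "translation": [-0.001, -0.038, -0.2], "spin": 0}, {"grip": 1, "translation": [-0.001, -0.038, -0.22], "spin": 0}, {"grip": 1, "translation": [0, 0.2, -0.22], "spin": 0}, {"grip": 1, "translation": [0, 0.4, -0.22], "spin": 0}, {"grip": 1, "translation": [0, 0.62, -0.22], "spin": 0}, {"grip": 1, "translation": [0, 0.84, -0.22], "spin": 0}, {"grip": 1, "translation": [0, 1, -0.22], "spin": 0}, {"grip": 1, "translation": [0, 1, -0.22], "spin": 0}, {"grip": 1, "translation": [0, 1, -0.22], "spin": 0}])

```text
t: 40.28
ee_pos: [0.5629, -0.1122, 0.2081]
ee_rot: [-179.9, 0.1, 5.4]
wrist_force: [0.9, 0.3, -0.1]
grip_width: 0.998
finger_force: 0.0
```

```bash
python3 look.py 18;python3 stk2.py 19 0.088; python3 go.py .568 -.116 .0675 5.4
```

```text
top rusk [ 17  12 115] [ 0.558  -0.1163]
side rusk [ 74  78 837] [ 0.5828 -0.5795]
[275 212  20  13 195] [12.7 19.3] [0.5405 0.1423 0.088 ] z 0.08648585753730686 off mm [3.5 1. ]
[ 0.5633 -0.1111  0.2085] [-1.7993e+02  7.0000e-02  5.5700e+00] [ 0.4  0.7 -0.8] 1.000791126891813 0.0 40.425 -37.0
row [0.017 0.021 0.564] spin 0.002
```

>>> send_rows(targets=[{"grip": 1, "translation": [0.017, 0.021, 0.2], "spin": 0}, {"grip": 1, "translation": [0.017, 0.021, 0.4], "spin": 0}, {"grip": 1, "translation": [0.017, 0.021, 0.5], "spin": 0}, {"grip": 1, "translation": [0.017, 0.021, 0.55], "spin": 0}, {"grip": 1, "translation": [0.017, 0.021, 0.55], "spin": 0}, {"grip": -1, "translation": [0.017, 0.021, 0.55], "spin": 0}, {"grip": -1, "translation": [0.017, 0.021, 0.55], "spin": 0}, {"grip": -1, "translation": [0.017, 0.021, 0.55], "spin": 0}, {"grip": -1, "translation": [0.017, 0.021, 0.55], "spin": 0}, {"grip": -1, "translation": [0.017, 0.021, 0.55], "spin": 0}, {"grip": -1, "translation": [0.017, 0.021, 0.55], "spin": 0}, {"grip": -1, "translation": [0.017, 0.021, 0.4], "spin": 0}, {"grip": -1, "translation": [0.017, 0.021, 0.2], "spin": 0}, {"grip": -1, "translation": [0.017, 0.021, 0.0], "spin": 0}, {"grip": -1, "translation": [0.017, 0.021, 0.0], "spin": 0}])

```text
t: 42.3
ee_pos: [0.5703, -0.119, 0.2133]
ee_rot: [179.9, -0.5, 5.4]
wrist_force: [0.0, 0.2, -0.6]
grip_width: 0.616
finger_force: 31.8
```

```bash
python3 go.py .5385 .1445 .205 5.4 .5385 .1445 .17 5.4
```

```text
[ 0.5703 -0.119   0.2133] [179.86  -0.47   5.4 ] [ 0.   0.2 -0.6] 0.6159112467709097 31.840739250183105 42.3 -36.0
row [-0.027 -1.061  0.033] spin 0.0
row [-0.027 -1.061  0.173] spin 0.0
```

>>> send_rows(targets=[{"grip": -1, "translation": [0, -0.2, 0], "spin": 0}, {"grip": -1, "translation": [0, -0.42, 0], "spin": 0}, {"grip": -1, "translation": [-0.02, -0.64, 0], "spin": 0}, {"grip": -1, "translation": [-0.027, -0.86, 0], "spin": 0}, {"grip": -1, "translation": [-0.027, -1, 0.03], "spin": 0}, {"grip": -1, "translation": [-0.027, -1, 0.12], "spin": 0}, {"grip": -1, "translation": [-0.027, -1, 0.173], "spin": 0}, {"grip": -1, "translation": [-0.027, -1, 0.173], "spin": 0}, {"grip": -1, "translation": [-0.027, -1, 0.173], "spin": 0}])

```text
t: 43.42
ee_pos: [0.5383, 0.1294, 0.1663]
ee_rot: [180.0, -0.0, 5.3]
wrist_force: [0.5, 0.2, 0.7]
grip_width: 0.617
finger_force: 31.9
```

```bash
python3 go.py 0.5385 0.1445 0.1595 5.4 0.5385 0.1445 0.27 5.4 0.44 0.13 0.27 5.4
```

```text
[0.5383 0.1294 0.1663] [ 1.7998e+02 -4.0000e-02  5.3100e+00] [0.5 0.2 0.7] 0.6168249014176715 31.853030920028687 43.425 -55.0
row [ 0.007 -0.06   0.027] spin -0.001
row [ 0.007 -0.06  -0.415] spin -0.001
row [-0.391 -0.039 -0.415] spin -0.001
```

>>> send_rows(targets=[{"grip": -1, "translation": [0.007, -0.06, 0.01], "spin": 0}, {"grip": -1, "translation": [0.007, -0.06, 0.027], "spin": 0}, {"grip": -1, "translation": [0.007, -0.06, 0.027], "spin": 0}, {"grip": -1, "translation": [0.007, -0.06, 0.027], "spin": 0}, {"grip": 1, "translation": [0.007, -0.06, 0.027], "spin": 0}, {"grip": 1, "translation": [0.007, -0.06, 0.024], "spin": 0}, {"grip": 1, "translation": [0.007, -0.06, 0.024], "spin": 0}, {"grip": 1, "translation": [0.007, -0.06, -0.05], "spin": 0}, {"grip": 1, "translation": [0.007, -0.06, -0.2], "spin": 0}, {"grip": 1, "translation": [0.007, -0.06, -0.4], "spin": 0}, {"grip": -1, "translation": [-0.2, -0.05, -0.41], "spin": 0}, {"grip": -1, "translation": [-0.39, -0.07, -0.41], "spin": 0}, {"grip": -1, "translation": [-0.39, -0.07, -0.41], "spin": 0}, {"grip": -1, "translation": [-0.39, -0.07, -0.41], "spin": 0}, {"grip": -1, "translation": [-0.39, -0.07, -0.41], "spin": 0}])

```text
t: 45.3
ee_pos: [0.4408, 0.1387, 0.269]
ee_rot: [180.0, -0.1, 5.4]
wrist_force: [-0.1, 0.5, 0.8]
grip_width: 0.001
finger_force: 0.0
```

```bash
python3 go.py 0.4405 0.138 0.139 5.4; python3 - <<'E'
from h import *
s=snap('side','side20'); t=snap('top','top20')
im=np.hstack([cv2.resize(t['img'][150:310,160:320],None,fx=2.5,fy=2.5),cv2.resize(s['img'][170:290,220:340],None,fx=10/3,fy=10/3)])
cv2.imwrite('pics/c20.png',im[:,:,::-1])
E
```

```text
[0.4408 0.1387 0.269 ] [ 1.7998e+02 -1.3000e-01  5.4100e+00] [-0.1  0.5  0.8] 0.0014723985455911879 0.0 45.3 -67.0
row [-0.001  0.003  0.52 ] spin 0.0
```

View pics/c20.png

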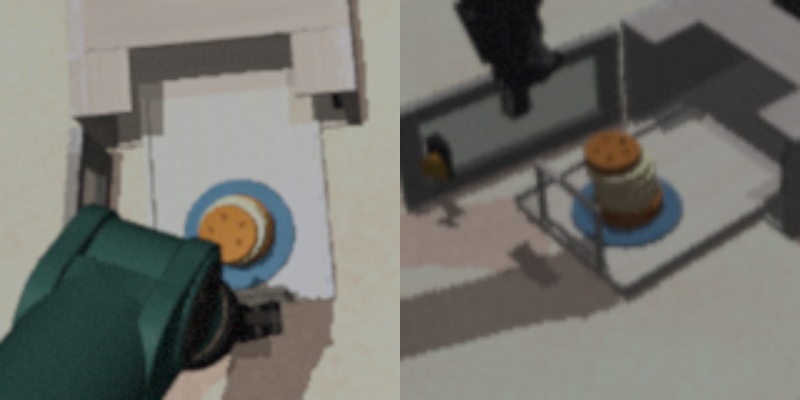

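The smaller rusk looks shifted: its centre is at (613,153) against about 624 for the cheeses in the side crop. I'll measure it.

```bash
python3 - <<'E'
from h import *
P={}
for n in('top','side'):
    s=load(n+'20');C=cloud(s);h=cv2.cvtColor(s['img'],cv2.COLOR_RGB2HSV).astype(int)
    near=(np.hypot(C[...,0]-.54,C[...,1]-.145)<.06)
    def el(m,z):
        m=cv2.morphologyEx(m.astype(np.uint8),cv2.MORPH_CLOSE,np.ones((3,3),np.uint8))
        k,l,st,c=cv2.connectedComponentsWithStats(m);i=1+st[1:,4].argmax();q=np.argwhere(l==i)[:,::-1].astype(np.int32);e=cv2.fitEllipse(cv2.convexHull(q));return np.array(e[0]),np.round(e[1],1),plane(s,*e[0],z).round(4),st[i,4]
    r=near&(C[...,2]>.09)&(h[...,0]<20)&(h[...,1]>90); print(n,'rusk',el(r,.102),np.median(C[...,2][r])); P[n]=(s,el(r,.102)[0])
    b=(np.hypot(C[...,0]-.54,C[...,1]-.145)<.08)&(h[...,0]>92)&(h[...,0]<118)&(h[...,1]>70)&(C[...,2]<.04)&(C[...,2]>.008); print(n,'plate',el(b,.02))
print(tri(P['top'][0],P['top'][1],P['side'][0],P['side'][1]))
E
```

```text
top rusk (array([251.14356995, 243.02320862]), array([22.2, 22.9]), array([0.5422, 0.1466, 0.102 ]), np.int32(359)) 0.10294121404077061
top plate (array([255.71946716, 242.64852905]), array([41.5, 43.2]), array([0.5571, 0.1481, 0.02  ]), np.int32(593))
side rusk (array([283.3777771 , 215.09977722]), array([12.8, 16.8]), array([0.5364, 0.1404, 0.102 ]), np.int32(174)) 0.10036585634900452
side plate (array([287.53375244, 232.54620361]), array([20.9, 31.9]), array([0.5495, 0.1424, 0.02  ]), np.int32(211))
(array([0.54257313, 0.14839014, 0.09385475]), np.float64(0.0023604090614417587))
```

```bash
python3 - <<'E'
from h import *
for t in('side12','side17','side19','side20','top17','top20'):
    s=load(t);C=cloud(s);h=cv2.cvtColor(s['img'],cv2.COLOR_RGB2HSV).astype(int)
    b=(np.hypot(C[...,0]-.545,C[...,1]-.145)<.08)&(h[...,0]>92)&(h[...,0]<118)&(h[...,1]>70)&(C[...,2]<.04)&(C[...,2]>.008)
    P=np.argwhere(b)[:,::-1]; e=cv2.fitEllipse(cv2.convexHull(P.astype(np.int32)))
    ch=(np.hypot(C[...,0]-.545,C[...,1]-.145)<.055)&(C[...,2]>.04)&(C[...,2]<.0985)&(h[...,0]>18)&(h[...,0]<45)
    Q=C[ch]
    print(t,len(P),P.min(0),P.max(0),np.round(e[1],1),plane(s,*e[0],.02).round(4),'cheese',len(Q),Q[:,:2].min(0).round(4) if len(Q) else '',Q[:,:2].max(0).round(4) if len(Q) else '')
E
```

```text
side12 171 [269 226] [297 245] [22.1 30.1] [0.5356 0.1429 0.02  ] cheese 216 [0.5089 0.1109] [0.5719 0.1761]
side17 210 [270 226] [301 244] [21.2 32. ] [0.5425 0.1419 0.02  ] cheese 273 [0.5098 0.1121] [0.5707 0.1735]
side19 205 [271 225] [303 243] [21.3 32.1] [0.5478 0.1425 0.02  ] cheese 301 [0.511  0.1126] [0.576  0.1762]
side20 202 [272 225] [303 243] [20.9 31.9] [0.5495 0.1424 0.02  ] cheese 151 [0.4928 0.1123] [0.5788 0.1521]
top17 772 [234 225] [277 267] [42.5 43.4] [0.5483 0.1485 0.02  ] cheese 537 [0.5158 0.1153] [0.576  0.1751]
top20 589 [234 222] [277 264] [41.5 43.2] [0.5571 0.1481 0.02  ] cheese 127 [0.52   0.1153] [0.5827 0.1725]
```

The tray has crept in about 12 mm during the placements. The cheeses moved with it and are fine, but the smaller rusk sits about 13 mm short in x. I'll regrasp it and shift it 11–12 mm in +x.

```bash
python3 go.py 0.539 0.1445 0.27 5.4 0.539 0.1445 0.1595 5.4 0.539 0.1445 0.168 5.4 .5505 .145 .168 5.4 .5505 .145 .1595 5.4
```

```text
[0.4404 0.1386 0.2687] [ 1.7997e+02 -8.0000e-02  5.4000e+00] [-0.8 -0.4  0.4] -0.002442955836525586 0.0 45.4 -67.0
row [ 0.395  0.014 -0.005] spin -0.0
row [0.395 0.014 0.437] spin -0.0
row [0.395 0.014 0.403] spin -0.0
row [0.441 0.016 0.403] spin -0.0
row [0.441 0.016 0.437] spin -0.0
```

>>> send_rows(targets=[{"grip": 1, "translation": [0.2, 0.01, 0], "spin": 0}, {"grip": 1, "translation": [0.395, 0.014, 0], "spin": 0}, {"grip": 1, "translation": [0.395, 0.014, 0], "spin": 0}, {"grip": 1, "translation": [0.395, 0.014, 0.1], "spin": 0}, {"grip": 1, "translation": [0.395, 0.014, 0.25], "spin": 0}, {"grip": 1, "translation": [0.395, 0.014, 0.38], "spin": 0}, {"grip": 1, "translation": [0.395, 0.014, 0.437], "spin": 0}, {"grip": 1, "translation": [0.395, 0.014, 0.437], "spin": 0}, {"grip": -1, "translation": [0.395, 0.014, 0.437], "spin": 0}, {"grip": -1, "translation": [0.395, 0.014, 0.437], "spin": 0}, {"grip": -1, "translation": [0.395, 0.014, 0.437], "spin": 0}, {"grip": -1, "translation": [0.395, 0.014, 0.437], "spin": 0}, {"grip": -1, "translation": [0.395, 0.014, 0.437], "spin": 0}, {"grip": -1, "translation": [0.395, 0.014, 0.41], "spin": 0}, {"grip": -1, "translation": [0.395, 0.014, 0.37], "spin": 0}, {"grip": -1, "translation": [0.42, 0.016, 0.37], "spin": 0}, {"grip": -1, "translation": [0.442, 0.016, 0.37], "spin": 0}, {"grip": -1, "translation": [0.442, 0.016, 0.37], "spin": 0}])

```text
t: 47.65
ee_pos: [0.5503, 0.1452, 0.1757]
ee_rot: [180.0, -0.0, 5.4]
wrist_force: [1.1, -0.2, -0.2]
grip_width: 0.615
finger_force: 31.5
```

```bash
cat > fin.py <<'E'
from h import *
import sys
s=snap('side','side'+sys.argv[1]);C=cloud(s);h=cv2.cvtColor(s['img'],cv2.COLOR_RGB2HSV).astype(int)
near=np.hypot(C[...,0]-.548,C[...,1]-.145)<.08
b=near&(h[...,0]>92)&(h[...,0]<118)&(h[...,1]>70)&(C[...,2]<.04)&(C[...,2]>.008)
r=near&(C[...,2]>.09)&(C[...,2]<.14)&(h[...,0]<20)&(h[...,1]>90)
for n,m,z in(('plate',b,.02),('rusk',r,.102)):
    P=np.argwhere(m)[:,::-1]; e=cv2.fitEllipse(cv2.convexHull(P.astype(np.int32))); print(n,len(P),np.round(e[1],1),plane(s,*e[0],z).round(4),np.median(C[...,2][m]).round(4))
E
python3 fin.py 21; python3 go.py .5505 .145 .1595 5.4 .5505 .145 .27 5.4 .44 .138 .27 5.4
```

```text
plate 187 [20.6 31.6] [0.5493 0.1415 0.02  ] 0.0185
rusk 111 [11.1 13.7] [0.5495 0.1548 0.102 ] 0.1153
[0.5498 0.1451 0.1756] [1.7999e+02 2.0000e-02 5.4200e+00] [-1.1  0.6 -0.8] 0.6193321695718323 31.463688611984253 47.7 -58.0
row [0.003 0.001 0.065] spin 0.0
row [ 0.003  0.001 -0.377] spin 0.0
row [-0.44  -0.013 -0.377] spin 0.0
```

>>> send_rows(targets=[{"grip": -1, "translation": [0.003, 0.001, 0.03], "spin": 0}, {"grip": -1, "translation": [0.003, 0.001, 0.063], "spin": 0}, {"grip": -1, "translation": [0.003, 0.001, 0.063], "spin": 0}, {"grip": -1, "translation": [0.003, 0.001, 0.063], "spin": 0}, {"grip": 1, "translation": [0.003, 0.001, 0.063], "spin": 0}, {"grip": 1, "translation": [0.003, 0.001, 0.06], "spin": 0}, {"grip": 1, "translation": [0.003, 0.001, 0.06], "spin": 0}, {"grip": 1, "translation": [0.003, 0.001, 0.06], "spin": 0}, {"grip": 1, "translation": [0.003, 0.001, 0.0], "spin": 0}, {"grip": 1, "translation": [0.003, 0.001, -0.15], "spin": 0}, {"grip": 1, "translation": [0.003, 0.001, -0.37], "spin": 0}, {"grip": -1, "translation": [-0.2, 0, -0.377], "spin": 0}, {"grip": -1, "translation": [-0.44, -0.013, -0.377], "spin": 0}, {"grip": -1, "translation": [-0.44, -0.013, -0.377], "spin": 0}, {"grip": -1, "translation": [-0.44, -0.013, -0.377], "spin": 0}, {"grip": -1, "translation": [-0.44, -0.013, -0.377], "spin": 0}])

```text
t: 49.7
ee_pos: [0.4415, 0.1382, 0.2709]
ee_rot: [180.0, -0.1, 5.4]
wrist_force: [1.0, 0.4, -0.5]
grip_width: -0.004
finger_force: 0.0
```

```bash
python3 fin.py 22;  python3 go.py .4405 .138 .139 5.4; python3 - <<'E'
from h import *
s=load('side22'); t=snap('top','top22')
im=np.hstack([cv2.resize(t['img'][200:280,210:310],None,fx=4,fy=4),cv2.resize(s['img'][190:270,240:340],None,fx=4,fy=4)])
cv2.imwrite('pics/c22.png',im[:,:,::-1])
C=cloud(t);h=cv2.cvtColor(t['img'],cv2.COLOR_RGB2HSV).astype(int)
near=np.hypot(C[...,0]-.548,C[...,1]-.145)<.08
b=near&(h[...,0]>92)&(h[...,0]<118)&(h[...,1]>70)&(C[...,2]<.04)&(C[...,2]>.008)
r=near&(C[...,2]>.09)&(C[...,2]<.14)&(h[...,0]<20)&(h[...,1]>90)
for n,m,z in(('plate',b,.02),('rusk',r,.102)):
    P=np.argwhere(m)[:,::-1]; e=cv2.fitEllipse(cv2.convexHull(P.astype(np.int32))); print(n,len(P),np.round(e[1],1),plane(t,*e[0],z).round(4),np.median(C[...,2][m]).round(4))
E
```

```text
plate 210 [21. 32.] [0.5505 0.1423 0.02  ] 0.0187
rusk 169 [12.9 16.3] [0.5474 0.1371 0.102 ] 0.0999
[0.4415 0.1381 0.2707] [ 1.7998e+02 -1.3000e-01  5.4100e+00] [-0.2 -0.2 -0.4] -0.00032258668052679397 0.0 49.75 -67.0
row [-0.004 -0.     0.527] spin 0.0
plate 563 [41.6 42.9] [0.5575 0.1483 0.02  ] 0.0208
rusk 405 [22.2 23.1] [0.5545 0.1432 0.102 ] 0.1028
```

View pics/c22.png

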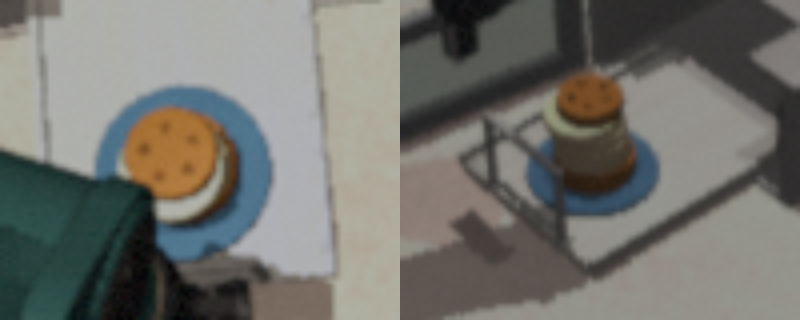

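The smaller rusk is now about 6 mm off, well within tolerance. The cheese column leans slightly towards -x, so I'll fit each layer from the point cloud.

```bash
python3 - <<'E'
from h import *
from scipy.optimize import least_squares
for n in('side22','top22'):
    s=load(n);C=cloud(s);h=cv2.cvtColor(s['img'],cv2.COLOR_RGB2HSV).astype(int)
    near=np.hypot(C[...,0]-.548,C[...,1]-.145)<.055
    pc=np.array([.5505,.1423]) if n[0]=='s' else np.array([.5575,.1483])
    for a,b,R,k in((.024,.038,.034,'base'),(.042,.050,.031,'c1'),(.054,.062,.031,'c2'),(.066,.073,.031,'c3'),(.078,.085,.031,'c4')):
        P=C[near&(C[...,2]>a-.001)&(C[...,2]<b-.001)][:,:2]
        if len(P)<8: continue
        f=least_squares(lambda c:np.hypot(*(P-c).T)-R,pc,loss='soft_l1',f_scale=.002); print(n,k,len(P),((f.x-pc)*1000).round(1),round(np.median(abs(f.fun))*1000,1))
E
```

```text
side22 base 80 [5.3 5.3] 1.7
side22 c1 36 [4.2 5. ] 0.9
side22 c2 39 [2.3 4.6] 1.5
side22 c3 32 [-0.5  3.5] 1.1
side22 c4 32 [-3.2  4. ] 1.4
top22 base 108 [ 1.2 -8.2] 5.7
top22 c1 24 [ 1.1 -3. ] 1.0
top22 c4 10 [-7.4 -2.5] 0.4
```

All layers are within about 8 mm of the plate centre. Next I lower the shut fingers in front of the bar and push the tray home gently.

>>> send_rows(targets=[{"grip": -1, "translation": [-0.004, 0, 0.15], "spin": 0}, {"grip": -1, "translation": [-0.004, 0, 0.35], "spin": 0}, {"grip": -1, "translation": [-0.004, 0, 0.48], "spin": 0}, {"grip": -1, "translation": [-0.004, 0, 0.525], "spin": 0}, {"grip": -1, "translation": [-0.004, 0, 0.525], "spin": 0}, {"grip": -1, "translation": [0.03, 0, 0.525], "spin": 0}, {"grip": -1, "translation": [0.06, 0, 0.525], "spin": 0}, {"grip": -1, "translation": [0.08, 0, 0.525], "spin": 0}, {"grip": -1, "translation": [0.095, 0, 0.525], "spin": 0}, {"grip": -1, "translation": [0.11, 0, 0.525], "spin": 0}, {"grip": -1, "translation": [0.125, 0, 0.525], "spin": 0}, {"grip": -1, "translation": [0.14, 0, 0.525], "spin": 0}, {"grip": -1, "translation": [0.16, 0, 0.525], "spin": 0}, {"grip": -1, "translation": [0.18, 0, 0.525], "spin": 0}, {"grip": -1, "translation": [0.2, 0, 0.525], "spin": 0}, {"grip": -1, "translation": [0.22, 0, 0.525], "spin": 0}])

```text
t: 51.8
ee_pos: [0.4946, 0.1431, 0.1388]
ee_rot: [180.0, 0.0, 5.4]
wrist_force: [-2.7, -0.6, 0.1]
grip_width: -0.002
finger_force: 0.9
```

```bash
python3 fin.py 23; python3 go.py .6594 .1586 .139 5.4
```

```text
plate 206 [20.9 31.9] [0.5706 0.1448 0.02  ] 0.0187
rusk 164 [13.  16.5] [0.5679 0.139  0.102 ] 0.0998
[0.4958 0.1432 0.1389] [ 1.7998e+02 -8.0000e-02  5.4200e+00] [-0.8 -0.4 -1.6] -0.004036468223394508 1.0288851521909237 51.85 -53.0
row [ 0.657  0.001 -0.   ] spin 0.0
```

>>> send_rows(targets=[{"grip": -1, "translation": [0.02, 0, 0], "spin": 0}, {"grip": -1, "translation": [0.045, 0, 0], "spin": 0}, {"grip": -1, "translation": [0.075, 0, 0], "spin": 0}, {"grip": -1, "translation": [0.105, 0, 0], "spin": 0}, {"grip": -1, "translation": [0.135, 0, 0], "spin": 0}, {"grip": -1, "translation": [0.165, 0, 0], "spin": 0}, {"grip": -1, "translation": [0.195, 0, 0], "spin": 0}, {"grip": -1, "translation": [0.225, 0, 0], "spin": 0}, {"grip": -1, "translation": [0.255, 0, 0], "spin": 0}, {"grip": -1, "translation": [0.285, 0, 0], "spin": 0}, {"grip": -1, "translation": [0.315, 0, 0], "spin": 0}, {"grip": -1, "translation": [0.345, 0, 0], "spin": 0}, {"grip": -1, "translation": [0.375, 0, 0], "spin": 0}, {"grip": -1, "translation": [0.405, 0, 0], "spin": 0}, {"grip": -1, "translation": [0.435, 0, 0], "spin": 0}, {"grip": -1, "translation": [0.465, 0, 0], "spin": 0}, {"grip": -1, "translation": [0.495, 0, 0], "spin": 0}, {"grip": -1, "translation": [0.52, 0, 0], "spin": 0}, {"grip": -1, "translation": [0.54, 0, 0], "spin": 0}, {"grip": -1, "translation": [0.555, 0, 0], "spin": 0}])

```text
t: 54.35
ee_pos: [0.633, 0.1562, 0.1389]
ee_rot: [180.0, -0.0, 5.4]
wrist_force: [-1.5, -1.7, 1.0]
grip_width: 0.003
finger_force: 0.8
```

>>> send_rows(targets=[{"grip": -1, "translation": [0.012, 0, 0], "spin": 0}, {"grip": -1, "translation": [0.024, 0, 0], "spin": 0}, {"grip": -1, "translation": [0.036, 0, 0], "spin": 0}, {"grip": -1, "translation": [0.048, 0, 0], "spin": 0}, {"grip": -1, "translation": [0.06, 0, 0], "spin": 0}, {"grip": -1, "translation": [0.07, 0, 0], "spin": 0}, {"grip": -1, "translation": [0.08, 0, 0], "spin": 0}, {"grip": -1, "translation": [0.09, 0, 0], "spin": 0}, {"grip": -1, "translation": [0.098, 0, 0], "spin": 0}, {"grip": -1, "translation": [0.104, 0, 0], "spin": 0}, {"grip": -1, "translation": [0.104, 0, 0], "spin": 0}])

```text
t: 55.72
ee_pos: [0.6588, 0.1589, 0.1389]
ee_rot: [-180.0, -0.0, 5.4]
wrist_force: [-1.3, -0.5, -0.4]
grip_width: 0.009
finger_force: 0.4
```

Force is still only the sliding friction, so it isn't at the end stop yet; I creep on.

>>> send_rows(targets=[{"grip": -1, "translation": [0.008, 0, 0], "spin": 0}, {"grip": -1, "translation": [0.014, 0, 0], "spin": 0}, {"grip": -1, "translation": [0.02, 0, 0], "spin": 0}, {"grip": -1, "translation": [0.024, 0, 0], "spin": 0}, {"grip": -1, "translation": [0.024, 0, 0], "spin": 0}])

```text
t: 56.35
ee_pos: [0.6608, 0.159, 0.1388]
ee_rot: [-179.9, 0.5, 5.4]
wrist_force: [-9.5, -1.3, 8.3]
grip_width: 0.002
finger_force: 5.0
```

```bash
python3 - <<'E'
from h import *
print(arm.get_obs()['wrist_force'])
for n in('side','top'):
    s=snap(n,n+'24');C=cloud(s)
    m=(C[...,2]>.065)&(C[...,2]<.092)&(C[...,0]>.62)&(C[...,0]<.72)&(C[...,1]>.09)&(C[...,1]<.22); print(n,m.sum(),C[m].mean(0) if m.any() else '')
im=np.hstack([cv2.resize(load('top24')['img'][130:250,170:330],None,fx=2.5,fy=3.3),cv2.resize(load('side24')['img'][150:270,230:390],None,fx=2.5,fy=3.3)])
cv2.imwrite('pics/c24.png',im[:,:,::-1])
E
```

```text
[-9.54822305 -1.30835405  8.27791908]
side 142 [0.67984892 0.14802055 0.08017235]
top 33 [0.66958712 0.14934531 0.08287805]
```

The force has risen to about 10 N at the predicted end position, so the tray is home. I back off, lift and measure the door.

>>> send_rows(targets=[{"grip": -1, "translation": [-0.03, 0, 0], "spin": 0}, {"grip": -1, "translation": [-0.1, 0, 0], "spin": 0}, {"grip": -1, "translation": [-0.25, 0, 0], "spin": 0}, {"grip": -1, "translation": [-0.3, 0, -0.2], "spin": 0}, {"grip": -1, "translation": [-0.4, 0, -0.4], "spin": 0}, {"grip": -1, "translation": [-0.5, 0, -0.55], "spin": 0}, {"grip": -1, "translation": [-0.5, 0, -0.55], "spin": 0}, {"grip": -1, "translation": [-0.5, 0, -0.55], "spin": 0}])

```text
t: 57.45
ee_pos: [0.5407, 0.1483, 0.2763]
ee_rot: [-180.0, -0.1, 5.5]
wrist_force: [0.2, -0.1, -0.2]
grip_width: -0.001
finger_force: 0.0
```

```bash
python3 - <<'E'
from h import *
for n in('side','top'):
    s=snap(n,n+'25');C=cloud(s);h=cv2.cvtColor(s['img'],cv2.COLOR_RGB2HSV).astype(int)
    m=(C[...,2]>.07)&(C[...,2]<.092)&(C[...,0]>.63)&(C[...,0]<.69)&(C[...,1]>.1)&(C[...,1]<.21); print(n,'bar',m.sum(),np.median(C[m],0))
    d=(C[...,2]>.119)&(C[...,2]<.13)&(C[...,0]>.37)&(C[...,0]<.655)&(C[...,1]>.255)&(C[...,1]<.36)
    P=C[d][:,:2]; print('door',d.sum(),cv2.boxPoints(cv2.minAreaRect(P.astype(np.float32))).round(3).tolist() if d.sum()>5 else '')
    r=(h[...,0]<20)&(h[...,1]>90)&(C[...,2]>.085)&(C[...,2]<.115)&(C[...,0]>.65)&(C[...,0]<.8)&(C[...,1]>.1)&(C[...,1]<.22)
    if r.sum()>5: print('toprusk',r.sum(),np.median(C[r],0))
H=np.array([.643,.2835]);
for phi in (97,90,75,60,45,30,20,10,5,0,-2):
    a=np.deg2rad(-84.6-phi);u=np.array([np.cos(a),np.sin(a)]);nn=np.array([np.cos(a-np.pi/2),np.sin(a-np.pi/2)])
    print(phi,(H+.222*u+.022*nn).round(4))
E
python3 go.py .43 .35 .25 5.4 .42 .35 .139 5.4
```

```text
side bar 73 [0.67159979 0.15580863 0.08479258]
door 193 [[0.38499999046325684, 0.28200000524520874], [0.652999997138977, 0.25600001215934753], [0.656000018119812, 0.289000004529953], [0.3880000114440918, 0.3140000104904175]]
toprusk 78 [0.72239393 0.15049152 0.09907053]
top bar 82 [0.67754186 0.13820226 0.08829321]
door 212 [[0.3880000114440918, 0.28299999237060547], [0.47600001096725464, 0.2800000011920929], [0.47699999809265137, 0.2939999997615814], [0.3880000114440918, 0.296999990940094]]
toprusk 92 [0.72111305 0.15846394 0.10166258]
97 [0.4217 0.3117]
90 [0.4199 0.2845]
75 [0.4273 0.2267]
60 [0.4493 0.1728]
45 [0.4845 0.1265]
30 [0.5306 0.0908]
20 [0.5658 0.0742]
10 [0.6033 0.064 ]
5 [0.6226 0.0614]
0 [0.642  0.0604]
-2 [0.6498 0.0605]
[0.5405 0.148  0.2755] [1.7997e+02 2.0000e-02 5.4500e+00] [-0.8 -0.1  0.5] 0.0014422260170700093 0.0 57.55 -66.0
row [-0.363 -0.847  0.102] spin 0.001
row [-0.403 -0.85   0.546] spin 0.001
```

The bar is at x≈0.675, which matches the fully-in position. The door's free end is at about (0.388, 0.29). I cross over the door and descend on its outer side.

>>> send_rows(targets=[{"grip": -1, "translation": [-0.1, -0.2, 0], "spin": 0}, {"grip": -1, "translation": [-0.2, -0.4, 0], "spin": 0}, {"grip": -1, "translation": [-0.3, -0.62, 0], "spin": 0}, {"grip": -1, "translation": [-0.363, -0.847, 0], "spin": 0}, {"grip": -1, "translation": [-0.363, -0.847, 0], "spin": 0}, {"grip": -1, "translation": [-0.363, -0.847, 0.15], "spin": 0}, {"grip": -1, "translation": [-0.363, -0.847, 0.35], "spin": 0}, {"grip": -1, "translation": [-0.38, -0.85, 0.5], "spin": 0}, {"grip": -1, "translation": [-0.39, -0.85, 0.546], "spin": 0}, {"grip": -1, "translation": [-0.39, -0.85, 0.546], "spin": 0}])

```text
t: 58.8
ee_pos: [0.4234, 0.3489, 0.1395]
ee_rot: [179.9, 0.0, 5.3]
wrist_force: [-0.0, 1.0, 0.3]
grip_width: -0.002
finger_force: 0.0
```

```bash
python3 go.py .4217 .32 .139 5.4 .4199 .2845 .139 5.4 .422 .255 .139 5.4 .4273 .2267 .139 5.4 .437 .198 .139 5.4 .4493 .1728 .139 5.4 .466 .148 .139 5.4 .4845 .1265 .139 5.4 .5306 .0908 .139 5.4 
```

```text
[0.4234 0.3489 0.1395] [1.7992e+02 3.0000e-02 5.3400e+00] [-0.   1.   0.3] -0.002214849291074768 0.0 58.8 -76.0
row [-0.018  0.115  0.002] spin -0.001
row [-0.038  0.255  0.002] spin -0.001
row [-0.041  0.374  0.002] spin -0.001
row [-0.03   0.488  0.002] spin -0.001
row [-0.002  0.606  0.002] spin -0.001
row [0.038 0.711 0.002] spin -0.001
row [0.095 0.816 0.002] spin -0.001
row [0.161 0.909 0.002] spin -0.001
row [0.331 1.068 0.002] spin -0.001
```

>>> send_rows(targets=[{"grip": -1, "translation": [-0.018, 0.08, 0], "spin": 0}, {"grip": -1, "translation": [-0.025, 0.13, 0], "spin": 0}, {"grip": -1, "translation": [-0.032, 0.18, 0], "spin": 0}, {"grip": -1, "translation": [-0.038, 0.23, 0], "spin": 0}, {"grip": -1, "translation": [-0.04, 0.28, 0], "spin": 0}, {"grip": -1, "translation": [-0.041, 0.34, 0], "spin": 0}, {"grip": -1, "translation": [-0.041, 0.4, 0], "spin": 0}, {"grip": -1, "translation": [-0.035, 0.46, 0], "spin": 0}, {"grip": -1, "translation": [-0.025, 0.52, 0], "spin": 0}, {"grip": -1, "translation": [-0.01, 0.58, 0], "spin": 0}, {"grip": -1, "translation": [0.008, 0.635, 0], "spin": 0}, {"grip": -1, "translation": [0.028, 0.69, 0], "spin": 0}, {"grip": -1, "translation": [0.055, 0.745, 0], "spin": 0}, {"grip": -1, "translation": [0.085, 0.8, 0], "spin": 0}, {"grip": -1, "translation": [0.12, 0.855, 0], "spin": 0}, {"grip": -1, "translation": [0.161, 0.905, 0], "spin": 0}, {"grip": -1, "translation": [0.161, 0.905, 0], "spin": 0}])

```text
t: 60.92
ee_pos: [0.4859, 0.127, 0.1401]
ee_rot: [179.9, -0.1, 5.3]
wrist_force: [-0.2, -0.6, 0.1]
grip_width: 0.003
finger_force: 0.0
```

```bash
cat > door.py <<'E'
from h import *
import sys
for n in('side','top'):
    s=snap(n,n+sys.argv[1]);C=cloud(s)
    d=(C[...,2]>.117)&(C[...,2]<.13)&(C[...,0]>.37)&(C[...,0]<.66)&(C[...,1]>-.02)&(C[...,1]<.36)
    d=cv2.morphologyEx(d.astype(np.uint8),cv2.MORPH_OPEN,np.ones((2,2),np.uint8))>0
    P=C[d][:,:2]; r=np.hypot(*(P-[.643,.2835]).T); Q=P[(r<.26)&(r>.1)]
    if len(Q)>3: v=Q-[.643,.2835]; print(n,len(Q),'open deg',np.median((-84.6-np.degrees(np.arctan2(v[:,1],v[:,0])))%360).round(1), 'rmax',r[r<.26].max().round(3))
E
python3 door.py 26; python3 go.py .5306 .0908 .139 5.4 .5658 .0742 .139 5.4 .6033 .064 .139 5.4 .6226 .0614 .139 5.4 .642 .0604 .139 5.4
```

```text
side 113 open deg 39.3 rmax 0.259
top 82 open deg 39.0 rmax 0.255
[0.4843 0.1284 0.1398] [-1.7999e+02  2.0000e-02  5.4100e+00] [-0.1 -0.6  0.1] 0.0012243192865090725 0.0 61.025 -50.0
row [0.17  0.167 0.003] spin 0.0
row [0.304 0.246 0.003] spin 0.0
row [0.449 0.301 0.003] spin 0.0
row [0.525 0.319 0.003] spin 0.0
row [0.602 0.33  0.003] spin 0.0
```

>>> send_rows(targets=[{"grip": -1, "translation": [0.05, 0.06, 0], "spin": 0}, {"grip": -1, "translation": [0.1, 0.115, 0], "spin": 0}, {"grip": -1, "translation": [0.15, 0.155, 0], "spin": 0}, {"grip": -1, "translation": [0.2, 0.185, 0], "spin": 0}, {"grip": -1, "translation": [0.25, 0.215, 0], "spin": 0}, {"grip": -1, "translation": [0.3, 0.244, 0], "spin": 0}, {"grip": -1, "translation": [0.35, 0.263, 0], "spin": 0}, {"grip": -1, "translation": [0.4, 0.282, 0], "spin": 0}, {"grip": -1, "translation": [0.45, 0.301, 0], "spin": 0}, {"grip": -1, "translation": [0.49, 0.31, 0], "spin": 0}, {"grip": -1, "translation": [0.525, 0.319, 0], "spin": 0}, {"grip": -1, "translation": [0.55, 0.323, 0], "spin": 0}, {"grip": -1, "translation": [0.57, 0.326, 0], "spin": 0}, {"grip": -1, "translation": [0.585, 0.328, 0], "spin": 0}, {"grip": -1, "translation": [0.595, 0.33, 0], "spin": 0}])

```text
t: 62.9
ee_pos: [0.6379, 0.0644, 0.139]
ee_rot: [-179.5, 0.4, 5.6]
wrist_force: [-6.4, 7.6, 3.8]
grip_width: -0.002
finger_force: 4.4
```

```bash
python3 door.py 27; python3 go.py .642 .0604 .139 5.4
```

```text
side 65 open deg 8.3 rmax 0.26
top 24 open deg 8.1 rmax 0.256
[0.638  0.0644 0.1389] [-179.54    0.41    5.58] [-5.1  7.9  4.4] -0.0009018923940418059 4.151394814252853 63.0 -50.0
row [ 0.014  0.017 -0.   ] spin 0.002
```

```bash
python3 - <<'E'
from h import *
for n in('side27','top27'):
    s=load(n);C=cloud(s)
    d=(C[...,2]>.117)&(C[...,2]<.1275)&(C[...,0]>.55)&(C[...,0]<.68)&(C[...,1]>-.02)&(C[...,1]<.3)
    P=C[d]; P=P[P[:,1].argsort()]; print(n,len(P)); print(P[::max(1,len(P)//14)].round(3).tolist())
E
```

```text
side27 243
[[0.651, 0.024, 0.125], [0.678, 0.045, 0.126], [0.653, 0.052, 0.121], [0.621, 0.094, 0.121], [0.641, 0.177, 0.12], [0.642, 0.195, 0.12], [0.635, 0.213, 0.125], [0.644, 0.233, 0.121], [0.66, 0.238, 0.12], [0.67, 0.247, 0.123], [0.652, 0.255, 0.126], [0.661, 0.262, 0.126], [0.641, 0.27, 0.122], [0.676, 0.279, 0.127], [0.65, 0.288, 0.124]]
top27 28
[[0.632, 0.023, 0.126], [0.631, 0.027, 0.122], [0.679, 0.03, 0.127], [0.643, 0.032, 0.12], [0.632, 0.034, 0.127], [0.64, 0.034, 0.122], [0.639, 0.034, 0.119], [0.63, 0.036, 0.124], [0.629, 0.037, 0.118], [0.633, 0.039, 0.122], [0.631, 0.041, 0.122], [0.625, 0.087, 0.118], [0.624, 0.089, 0.123], [0.625, 0.094, 0.119]]
```

The fingers rub against the ledge (y force 7.6 N). I shift a little towards the hinge and press on in +x in small steps.

>>> send_rows(targets=[{"grip": -1, "translation": [-0.01, -0.03, 0], "spin": 0}, {"grip": -1, "translation": [0, -0.04, 0], "spin": 0}, {"grip": -1, "translation": [0.01, -0.04, 0], "spin": 0}, {"grip": -1, "translation": [0.02, -0.04, 0], "spin": 0}, {"grip": -1, "translation": [0.03, -0.04, 0], "spin": 0}, {"grip": -1, "translation": [0.03, -0.04, 0], "spin": 0}])

```text
t: 63.75
ee_pos: [0.6393, 0.069, 0.1382]
ee_rot: [-179.9, 1.0, 5.3]
wrist_force: [-14.2, -0.6, 5.1]
grip_width: 0.0
finger_force: 0.0
```

```bash
cat > d2.py <<'E'
from h import *
import sys
o=arm.get_obs(); print(o['ee_pos'].round(4),o['wrist_force'].round(1))
for n in('side','top'):
    s=snap(n,n+sys.argv[1]);C=cloud(s)
    d=(C[...,2]>.112)&(C[...,2]<.1265)&(C[...,0]>.6)&(C[...,0]<.675)&(C[...,1]>.015)&(C[...,1]<.045)
    print(n,d.sum(),np.percentile(C[d],[10,50,90],axis=0)[:,:2].round(4).tolist() if d.any() else '')
E
python3 d2.py 28
```

```text
[0.6393 0.069  0.1382] [-14.2  -0.6   5.1]
side 28 [[0.6272, 0.029], [0.6561, 0.0334], [0.6704, 0.0402]]
top 23 [[0.6309, 0.0324], [0.6346, 0.039], [0.6435, 0.0432]]
```

>>> send_rows(targets=[{"grip": -1, "translation": [-0.1, 0, 0], "spin": 0}, {"grip": -1, "translation": [-0.3, 0, 0], "spin": 0}, {"grip": -1, "translation": [-0.5, 0, 0], "spin": 0}, {"grip": -1, "translation": [-0.6, 0, -0.2], "spin": 0}, {"grip": -1, "translation": [-0.6, 0, -0.3], "spin": 0}, {"grip": -1, "translation": [-0.6, 0, -0.3], "spin": 0}])

```text
t: 64.6
ee_pos: [0.4992, 0.0559, 0.2169]
ee_rot: [180.0, -0.3, 5.4]
wrist_force: [-0.6, 0.5, -0.9]
grip_width: -0.001
finger_force: 0.0
```

```bash
python3 d2.py 29; python3 - <<'E'
from h import *
for n in('side29','top29'):
    s=load(n);C=cloud(s)
    for y in(.03,.06,.1,.15,.2,.25):
        d=(C[...,2]>.09)&(C[...,2]<.1265)&(C[...,0]>.55)&(C[...,0]<.68)&(abs(C[...,1]-y)<.012)
        if d.sum()>3: print(n,y,d.sum(),np.percentile(C[d][:,0],[5,50,95]).round(4))
E
```

```text
[0.4992 0.0559 0.2169] [-0.6  0.5 -0.9]
side 34 [[0.6502, 0.0314], [0.6576, 0.0359], [0.6708, 0.042]]
top 45 [[0.654, 0.0325], [0.6602, 0.0372], [0.6713, 0.0426]]
side29 0.03 89 [0.6497 0.6661 0.6783]
side29 0.06 77 [0.6462 0.6513 0.6739]
side29 0.1 50 [0.6439 0.6469 0.6546]
side29 0.15 48 [0.6392 0.6435 0.6505]
side29 0.2 31 [0.6344 0.6396 0.6479]
side29 0.25 4 [0.6731 0.6774 0.6783]
top29 0.03 63 [0.6529 0.6605 0.6723]
top29 0.06 92 [0.6504 0.654  0.6766]
top29 0.1 66 [0.648  0.6514 0.6594]
top29 0.15 78 [0.6442 0.6491 0.6778]
top29 0.2 82 [0.6399 0.6445 0.671 ]
top29 0.25 97 [0.6355 0.6425 0.669 ]
```

```bash
python3 - <<'E'
from h import *
for n in('side29','top29','top0'):
    s=load(n);C=cloud(s); Z=C[...,2]
    roof=(Z>.124)&(Z<.136)&(C[...,0]>.62)&(C[...,0]<.95)&(C[...,1]>.02)&(C[...,1]<.33)
    P=C[roof][:,:2].astype(np.float32); print(n,'roof rect',cv2.minAreaRect(P))
    # right/left side edges: extreme y by x-bins ; slope
    for f,nm in((np.min,'right'),(np.max,'left')):
        xs=np.arange(.70,.90,.02); ys=[f(P[abs(P[:,0]-x)<.01][:,1]) for x in xs]; print(nm,np.degrees(np.arctan(np.polyfit(xs,ys,1)[0])).round(2))
    xs=np.arange(.06,.29,.02); xb=[np.max(P[abs(P[:,1]-y)<.01][:,0]) for y in xs]; print('back',np.degrees(np.arctan(-np.polyfit(xs,xb,1)[0])).round(2))
    if n!='top0':
        F=(Z>.095)&(Z<.122)&(C[...,0]>.61)&(C[...,0]<.69)
        ys=np.arange(.045,.25,.015); v=[(y,np.percentile(C[F&(abs(C[...,1]-y)<.0075)][:,0],8)) for y in ys if (F&(abs(C[...,1]-y)<.0075)).sum()>5]
        v=np.array(v); print('door deg',np.degrees(np.arctan(-np.polyfit(v[:,0],v[:,1],1)[0])).round(2),len(v))
E
```

```text
side29 roof rect ((0.7766437530517578, 0.1669476330280304), (0.2816416323184967, 0.26860523223876953), 4.717921257019043)
right 5.73
left 5.25
back 5.42
door deg 4.88 11
top29 roof rect ((0.7815675139427185, 0.1697309911251068), (0.27947163581848145, 0.2604074478149414), 5.404383182525635)
right 5.27
left 5.39
back 5.38
door deg 3.83 14
top0 roof rect ((0.7765187621116638, 0.17072756588459015), (0.28765037655830383, 0.26321977376937866), 5.420607089996338)
right 5.23
left 5.16
back 5.11
```

By its slope the door is within about 1° of shut. I press once more near the free edge to make sure the bolt has snapped in. If it has, contact should come at the same x≈0.639.

```bash
python3 go.py .61 .067 .139 5.4 .636 .068 .139 5.4 .652 .068 .139 5.4
```

```text
[0.4982 0.0566 0.215 ] [ 1.7996e+02 -9.0000e-02  5.4000e+00] [ 1.1 -1.  -0.4] -0.0012286526980535175 0.0 64.7 -51.0
row [0.449 0.001 0.304] spin 0.0
row [0.553 0.006 0.304] spin 0.0
row [0.617 0.012 0.304] spin 0.0
```

>>> send_rows(targets=[{"grip": -1, "translation": [0.1, 0, 0.15], "spin": 0}, {"grip": -1, "translation": [0.25, 0, 0.304], "spin": 0}, {"grip": -1, "translation": [0.4, 0, 0.304], "spin": 0}, {"grip": -1, "translation": [0.48, 0, 0.304], "spin": 0}, {"grip": -1, "translation": [0.52, 0.003, 0.304], "spin": 0}, {"grip": -1, "translation": [0.545, 0.006, 0.304], "spin": 0}, {"grip": -1, "translation": [0.56, 0.006, 0.304], "spin": 0}, {"grip": -1, "translation": [0.58, 0.006, 0.304], "spin": 0}, {"grip": -1, "translation": [0.6, 0.006, 0.304], "spin": 0}, {"grip": -1, "translation": [0.62, 0.006, 0.304], "spin": 0}, {"grip": -1, "translation": [0.62, 0.006, 0.304], "spin": 0}])

```text
t: 66.08
ee_pos: [0.6397, 0.0684, 0.1364]
ee_rot: [-179.7, 1.5, 5.3]
wrist_force: [-20.7, -1.7, 7.9]
grip_width: 0.003
finger_force: 0.0
```

>>> send_rows(targets=[{"grip": -1, "translation": [-0.06, 0, 0], "spin": 0}, {"grip": -1, "translation": [-0.2, 0, 0], "spin": 0}, {"grip": -1, "translation": [-0.4, 0, 0], "spin": 0}, {"grip": -1, "translation": [-0.6, 0, -0.2], "spin": 0}, {"grip": -1, "translation": [-0.6, 0, -0.4], "spin": 0}, {"grip": -1, "translation": [-0.6, 0, -0.5], "spin": 0}, {"grip": -1, "translation": [-0.6, 0, -0.5], "spin": 0}, {"grip": -1, "translation": [-0.6, 0, -0.5], "spin": 0}, {"grip": -1, "translation": [-0.6, 0, -0.5], "spin": 0}])

```text
t: 67.2
ee_pos: [0.502, 0.0559, 0.2629]
ee_rot: [180.0, 0.1, 5.4]
wrist_force: [-0.2, -0.8, -0.9]
grip_width: 0.0
finger_force: 0.0
```

```bash
python3 - <<'E'
from h import *
print(arm.get_obs()['ee_pos'],arm.get_obs()['t'])
for n in('side','top'):
    s=snap(n,n+'30');C=cloud(s);Z=C[...,2];h=cv2.cvtColor(s['img'],cv2.COLOR_RGB2HSV).astype(int)
    F=(Z>.095)&(Z<.122)&(C[...,0]>.58)&(C[...,0]<.69)
    print(n,[(y,np.percentile(C[F&(abs(C[...,1]-y)<.01)][:,0],8).round(4)) for y in(.03,.06,.1,.2,.25) if (F&(abs(C[...,1]-y)<.01)).sum()>5])
    r=(h[...,0]<20)&(h[...,1]>90)&(Z>.085)&(Z<.115)&(C[...,0]>.65)&(C[...,0]<.8)&(C[...,1]>.08)&(C[...,1]<.22)
    if r.sum()>5: print('toprusk',r.sum(),np.median(C[r],0).round(4))
E
```

```text
[0.50202637 0.05585611 0.26291813] 67.2
side [(0.03, np.float64(0.651)), (0.06, np.float64(0.6465)), (0.1, np.float64(0.6434)), (0.2, np.float64(0.6382))]
toprusk 77 [0.7226 0.1489 0.0984]
top [(0.03, np.float64(0.6538)), (0.06, np.float64(0.6509)), (0.2, np.float64(0.6396)), (0.25, np.float64(0.6354))]
toprusk 93 [0.7213 0.1591 0.1006]
```

The door stays put after release, at the same position as before the press, so the bolt has latched. The smaller rusk is level on top at a height of 0.10 m. Handing in.

```bash
python3 -c "
from rig import arm
print(arm.finish_job())"
```

```text
the job is handed in; nothing more can be done
None
```

The job is handed in with no verdict returned: the stack (larger rusk, four cheeses, smaller rusk) measured within about 8 mm of the plate centre before I slid the tray home, and the door stayed shut after a 21 N push, so I take the latch to have snapped in.

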